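# Hold a sample slide flush on the sloped viewing stage

## Robot

A 6-joint arm with a two-finger parallel gripper is mounted at the origin on the work surface. World frame = base frame: x ahead of the robot, y to its left, z up, the work surface at z = 0. Lengths are in mm, angles in rad, forces in N, time in s.
With the tool pointing down it reaches from about 400 to 925 mm from the base axis. Payload 12.5 kg.
Tool frame: the origin (TCP) lies on the centre line of the jaws, within the pads' length; the fingertips stand 14 mm ahead of it and the grasp point (between the pads) lies 5 mm behind it; z points along the fingers, x is the direction in which the jaws open and shut, and the axes are right-handed (so a half turn about z gives the same grasp; the last joint's range is limited). The gripper opens to 95 mm and grips with 3 to 60 N. Pads are 20 mm wide; open, the fingers measure 119 mm over their backs; the gripper's body (75 mm by 180 mm) begins 59 mm behind the grasp point.
Start: joints at [1.036, 0.491, 1.559, -0, 1.092, -0.106], TCP at [259.848, 568.44, 228.661] pointing down, gripper open.
Joint ranges: [-3.1, 3.1], [-0.84, 2.19], [0.05, 2.79], [-1.13, 4.28], [0.06, 2.93], [-2.69, 2.69]. Speed limits (rad/s): [2.22, 2.22, 2.79, 3.14, 3.14, 3.14].

## Interface

Orientations are given as [roll, pitch, yaw] about the fixed x, y, z axes, in that order (R = Rz(yaw) Ry(pitch) Rx(roll)).
In Python, from cell import state, read_camera, job_done gives the robot as it stands.
- The arm moves only by the shell command python3 -m handwheel 'ROWS'. ROWS is JSON, a list of rows, each an object of numbers: "hand": the finger opening in m, from 0 to 0.0951; "x", "y", "z": the shift along the world's x, y, z in m; "spin": the turn about the world's z in units of 5 degrees (1.0 is 5 degrees). In form: [{"hand": .., "x": .., "y": .., "z": .., "spin": ..}, ...]. A call has 1 to 20 rows; each row is the pose to reach, as a shift and turn from the pose commanded when the call began; what a row does not reach only later rows make up. A row lasts 1/12 s, in which the tool goes at most 41.7 mm and 7.16 degrees, less where a joint would pass 70% of its speed; a pose out of reach is approached as far as the arm can. A call with a gripper value outside its range is refused whole. The fingers move at their own pace and stop on an object; the grip force is fixed at half the most. Time passes only in rows, so rows that repeat a pose let the fingers close. It gives the time, the measured TCP pose, the force and the opening at its end, in the units of the state.
- state(): the state, without advancing time (a new reading comes with each control period).
- read_camera(name): name is "side" or "top"; returns a dict with "img" (480x640x3 uint8, red, green, blue), "fx", "fy", "cx", "cy" (pixels), "T" (4x4, takes a point from camera to world coordinates). Camera axes: x right, y down, z forward; pixel columns grow to the right and rows downward; lengths in mm; the calibration is good to about 2 mm. A picture is of the moment at which its call begins. There is no depth.
- job_done(): hands the job in, once; it reports no verdict.
The state is a dict: "t": time; "joints": joint angles; "qvel": joint speeds; "tau": joint torques, N m; "eef_pos": TCP position; "tcp_rot": TCP orientation; "ft_force": force on the tool from outside, world axes, zero at the start; "moment": the same for the moment, N m; "opening": opening from 0.0 (shut) to 1.0 (fully open).
Only numpy, scipy, OpenCV 4.12 (cv2) and the standard library are available. Lean on these libraries where they do the work, as an engineer would, in place of code of your own. Each camera call takes 0.05 s, during which the arm holds its last target. There are 200 camera calls.

## Task

First take the blank reading: squeeze the red trigger of the docked reader all the way in and let it spring back out, with the stage still empty. Then pick up the sample slide with the blue tab and gently hold its underside flat against the middle of the sloped white stage face, squared to the printed outline and pressed so that the sprung face sinks part of the way but not to its stop; the job finishes with the slide still gripped and pressed there, not let go. Do not shift the slope the stage is set to, and leave the other slides and everything else on the bench where they are.

Things in the scene. Friction and masses are not known exactly. Their poses are not given: they have to be found in the camera images.
- reader_pinch (a point): Centre of the blue grip of a pistol reader fixed on its side (grip 95 x 32 x 30 mm along x, y, z; underside 38 mm over the bench, dock plate 10 mm high below). x towards the white barrel (46 mm away, its top 25 mm higher), y out of the grip's front to the red trigger, z up. Squeeze along y: grip's back at y -16 mm, trigger's outer face at y +38 mm at rest, +27 mm fully squeezed.
- trigger_pad (a point): Point on the outer face of the red trigger, 38 mm from its upright hinge, level with reader_pinch; moves with the trigger. The trigger is a 56 mm long, 22 mm high, 8 mm thick bar.
- trigger (a joint): Swing of the red trigger, rad: 0 at rest (sprung out), 0.30 fully squeezed against its stop; takes about 2.5 N to start and 9 N for the full swing at the pad.
- face_center (a point): Centre of the top of the sloped stage's white sprung face (96 mm along x, 80 along y, 8 thick): green round window in a black 66 x 50 mm outline, about 95 mm over the bench. z out of the face (its normal), x down the slope (long side), y level across it. The face looks up and away from the robot. The point moves in with the face.
- stage_face (a joint): How far the white face is pushed in against its springs along its own normal, m: 0 free, 0.010 at the stop; about 2.5 N to start, 7.5 N at the stop. It only sinks, it does not tilt.
- stage_tilt (a joint): Slope of the stage, rad: 0 level, set between 0.21 and 0.52 and clamped; do not shift it.
- stage_edge (a point): Middle of the lower edge of the dark plate that carries the white face, 43 mm from the tilt axle on the side away from the robot; it shifts only if the stage's slope is forced.
- blue_center (a point): Centre, half-way up, of the blue-tab slide: aluminium plate 60 (x) by 44 (y) by 4 mm, on its middle an upright blue tab 26 (x) by 12 mm (y), from 4 to 54 mm over the underside. This point is in the tab, 27 mm over the underside; z up out of the plate. About 60 g. Grip the tab across its 12 mm (along y). It lies loose on the grey rack, 10 mm over the bench.
- blue_under (a point): Centre of the underside of the blue-tab slide, same axes: the surface to lay against the stage face.
- orange_center (a point): Centre of a like slide with an orange tab on the same rack, at one of three places 75 mm apart (leave alone).
- green_center (a point): Centre of a like slide with a green tab on the same rack (leave alone).
- reader: The docked reader with its dock plate, 160 x 200 mm, 78 mm high, fixed; origin at the bench.
- bottle: White bottle with a red cap, 56 mm across, 110 mm high, origin at its underside (leave alone).
- beaker: Clear beaker, 68 mm across, 85 mm high, origin at its underside (leave alone).
- dish: Glass dish with lid, 66 mm across, 18 mm high, origin at its underside (leave alone).
- spatula: Spatula, 120 mm long, lying on the bench (leave alone).
- jar: Amber jar, 52 mm across, 65 mm high, origin at its underside (leave alone).
There are look-alikes about, which are no part of the job. Leave any pink look-alike of the part that bears blue_center alone.

How it is judged (in metres and radians):
On the way, in this order (a step that is already met when the one before it is completed fails the run):
1. the trigger is squeezed all the way in (at least 0.24 of 0.30 rad) while the stage is empty (value of joint trigger above 0.24 rad and distance of blue_center from where it was at the start of the episode below 0.02 m), for 0.1 s.
2. the trigger is let go and has sprung back (under 0.05 rad) (value of joint trigger below 0.05 rad and contact force between the fingers and reader below 0.2 N), for 0.1 s.
3. the blue-tab slide is lifted off the rack in the fingers (height (world z) of blue_under above 0.03 m and contact force between the fingers and slide_blue above 1 N), for 0.2 s.
At the end, for the whole second after the job is handed in: Blue-tab slide still, in the fingers, underside on the face: parallel within 0.05 rad, gap under 2.5 mm, centred within 10 mm, long sides within 0.2 rad, over 1.5 N, face 1.5 to 9 mm in; trigger under 0.05 rad; stage edge shifted under 3 mm, other things under 30 mm (angle between the z axis of blue_under and the z axis of face_center, either way round below 0.05 rad and angle between the x axis of blue_under and the x axis of face_center, either way round below 0.2 rad and x of blue_under in the frame of face_center between -0.01 and 0.01 m and y of blue_under in the frame of face_center between -0.01 and 0.01 m and z of blue_under in the frame of face_center between -0.0025 and 0.0025 m and value of joint stage_face between 0.0015 and 0.009 m and contact force between slide_blue and stage_face above 1.5 N and contact force between the fingers and slide_blue above 1 N and linear speed of slide_blue below 0.01 m/s and value of joint trigger below 0.05 rad and distance of stage_edge from where it was at the start of the episode below 0.003 m and distance of each of orange_center, green_center, bottle, beaker, dish, spatula, jar from where it was at the start of the episode below 0.03 m); the arm keeps its last pose, push and grip.
It fails at once if a bystander is pushed more than 30 mm (distance of any of orange_center, green_center, bottle, beaker, dish, spatula, jar from where it was at the start of the episode above 0.03 m).
It fails at once if the slide is rammed onto the stage with over 25 N (contact force between slide_blue and stage_face above 25 N).
It fails at once if the stage's slope is forced (lower edge shifted over 5 mm) (distance of stage_edge from where it was at the start of the episode above 0.005 m).
It also fails if it takes over 64 s, if anything falls off the work surface, if the arm or the gripper's body presses on something with over 40 N, if the wrist force passes 120 N, or if a joint passes its speed limit or range.

## Working session

There is one attempt and no reset: what is moved stays moved. The work goes in short steps, Python scripts to look and compute and a shell command to move; the robot and the scene stay as the last step left them, time stands still between calls to the robot, and variables do not carry over. Pictures are saved under pics/ and viewed, about 8 in all and at most 12, crops included, and the job is handed in when it is done.

```bash
mkdir -p pics; ls; cat > h.py <<'E'
import numpy as np, cv2
from cell import state, read_camera, job_done
def shot(n):
    c=read_camera(n); c['bgr']=np.ascontiguousarray(c['img'][...,::-1]); return c
def ray(c,u,v):
    T=np.array(c['T']); d=T[:3,:3]@np.array([(u-c['cx'])/c['fx'],(v-c['cy'])/c['fy'],1.]); return T[:3,3],d/np.linalg.norm(d)
def onz(c,u,v,z):
    o,d=ray(c,u,v); return o+d*(z-o[2])/d[2]
def proj(c,p):
    T=np.array(c['T']); q=T[:3,:3].T@(np.array(p)-T[:3,3]); return np.array([c['fx']*q[0]/q[2]+c['cx'],c['fy']*q[1]/q[2]+c['cy']])
def tri(c1,p1,c2,p2):
    o1,d1=ray(c1,*p1);o2,d2=ray(c2,*p2)
    A=np.c_[d1,-d2];s=np.linalg.lstsq(A,o2-o1,rcond=None)[0]
    a,b=o1+s[0]*d1,o2+s[1]*d2; return (a+b)/2,np.linalg.norm(a-b)
E
python3 - <<'E'
from h import *
import pickle
for n in ('top','side'):
    c=shot(n); cv2.imwrite(f'pics/{n}0.png',c['bgr']); pickle.dump(c,open(f'{n}0.pkl','wb'))
    print(n,c['fx'],c['cx'],c['cy'],np.round(c['T'],3).tolist())
print(state())
E
```

```text
pics
top 587.9726624439817 322.3193817809356 236.62418775758616 [[-0.003, -0.993, 0.119, 416.307], [-1.0, 0.002, -0.008, 1.12], [0.008, -0.119, -0.993, 1418.357], [0.0, 0.0, 0.0, 1.0]]
side 611.7117020614357 319.3626366279017 239.7053107177756 [[0.999, -0.043, 0.03, 559.31], [-0.052, -0.745, 0.665, -945.449], [-0.006, -0.666, -0.746, 1170.582], [0.0, 0.0, 0.0, 1.0]]
{'t': 0.1, 'joints': array([ 1.03641358e+00,  4.91507945e-01,  1.55939517e+00, -1.59810564e-05,
        1.09167611e+00, -1.05581894e-01]), 'qvel': array([ 0.00018643, -0.0035371 , -0.00234352, -0.00092789,  0.00010591,
       -0.00111947]), 'tau': array([ 1.05298641e-03, -6.13618755e+01, -2.58607739e+01,  6.93435268e-02,
        4.70363244e-02, -1.05207100e-04]), 'eef_pos': array([259.73372639, 568.25676419, 228.11249333]), 'tcp_rot': array([-3.14150278e+00,  9.82576044e-04,  1.14200290e+00]), 'ft_force': array([-0.96914789, -0.03431526,  0.72941088]), 'moment': array([-0.01065722, -0.01364471, -0.02435092]), 'opening': 1.0012487589534447}
```

View pics/top0.png

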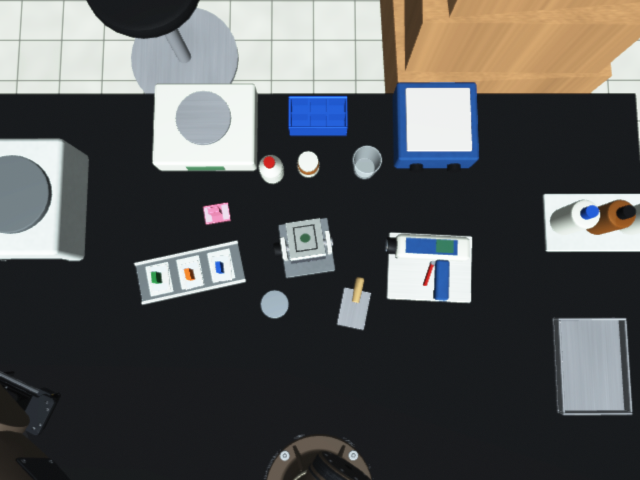

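View pics/side0.png

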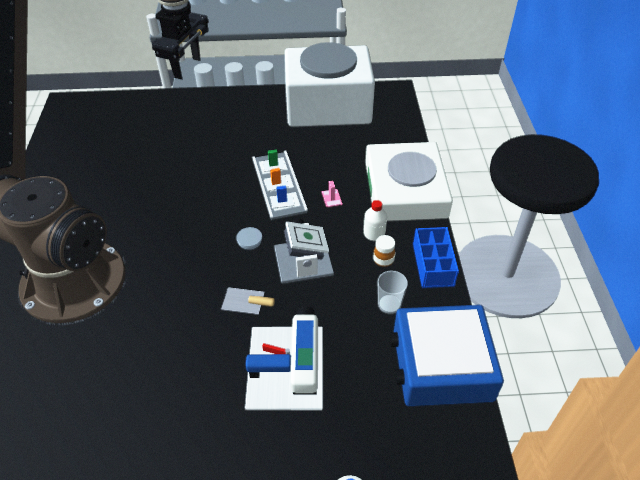

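```bash
python3 - <<'E'
from h import *
import pickle
t,s=[pickle.load(open(n+'0.pkl','rb')) for n in('top','side')]
def crop(c,x,y,w,h,k): return cv2.resize(c['bgr'][y:y+h,x:x+w],None,fx=k,fy=k,interpolation=cv2.INTER_CUBIC)
a=np.hstack([crop(t,195,240,50,50,6),crop(t,275,213,65,75,4)[:300],]) 
a=crop(t,200,200,145,110,4)   # 580x440 
cv2.imwrite('pics/c1.png',crop(t,200,200,140,110,5)[:600,:])
b=np.vstack([np.hstack([crop(s,265,215,80,75,5)]),]) 
cv2.imwrite('pics/c2.png',np.hstack([crop(s,255,140,95,150,4)[:600],crop(t,385,225,100,150,4)[:600]]))
def blobs(c,name,lo,hi,roi):
    x,y,w,h=roi; hsv=cv2.cvtColor(c['bgr'][y:y+h,x:x+w],cv2.COLOR_BGR2HSV)
    m=cv2.inRange(hsv,lo,hi)
    if name=='red': m|=cv2.inRange(hsv,(170,)+lo[1:],(180,255,255))
    cs,_=cv2.findContours(m,0,2)
    for q in cs:
        if cv2.contourArea(q)>15:
            r=cv2.minAreaRect(q+np.array([[x,y]])); print(name,cv2.contourArea(q),np.round(r[0],1),np.round(r[1],1),round(r[2],1),np.round(cv2.boxPoints(r),1).tolist())
for n,c,R,G,F in(('top',t,(380,220,100,90),(195,240,50,50),(280,215,55,60)),('side',s,(240,310,90,100),(250,145,60,70),(270,215,65,65))):
    print(n)
    blobs(c,'blue',(100,120,50),(130,255,255),R); blobs(c,'red',(0,120,60),(8,255,255),R)
    blobs(c,'bluetab',(100,120,50),(130,255,255),G); blobs(c,'green',(40,40,20),(90,255,255),F)
E
```

```text
top
blue 481.5 [441.3 279.6] [13.8 39.1] 2.2 [[433.70001220703125, 298.8999938964844], [435.20001220703125, 259.79998779296875], [449.0, 260.29998779296875], [447.5, 299.3999938964844]]
blue 433.5 [431. 246.] [50.7 14.4] 2.9 [[405.3999938964844, 251.89999389648438], [406.1000061035156, 237.60000610351562], [456.70001220703125, 240.10000610351562], [456.0, 254.39999389648438]]
red 49.5 [427.9 274.6] [ 3.2 22.1] 19.4 [[422.70001220703125, 284.5], [430.1000061035156, 263.70001220703125], [433.1000061035156, 264.70001220703125], [425.70001220703125, 285.6000061035156]]
bluetab 62.0 [218.5 267.5] [11.  7.] 90.0 [[215.0, 262.0], [222.0, 262.0], [222.0, 273.0], [215.0, 273.0]]
green 63.0 [304.5 237.5] [9. 9.] 90.0 [[300.0, 233.0], [309.0, 233.0], [309.0, 242.0], [300.0, 242.0]]
side
blue 718.0 [267.5 363. ] [18. 45.] 90.0 [[245.0, 354.0], [290.0, 354.0], [290.0, 372.0], [245.0, 372.0]]
blue 488.5 [303.5 345. ] [48. 17.] 90.0 [[295.0, 321.0], [312.0, 321.0], [312.0, 369.0], [295.0, 369.0]]
red 125.5 [273.4 349.2] [24.3  7. ] 14.0 [[260.79998779296875, 349.70001220703125], [262.5, 342.8999938964844], [286.1000061035156, 348.79998779296875], [284.3999938964844, 355.6000061035156]]
bluetab 130.5 [281.  193.5] [15. 10.] 90.0 [[276.0, 186.0], [286.0, 186.0], [286.0, 201.0], [276.0, 201.0]]
green 45.5 [307.7 235.5] [10.   6.1] 33.7 [[301.79998779296875, 235.1999969482422], [305.20001220703125, 230.1999969482422], [313.5, 235.6999969482422], [310.20001220703125, 240.8000030517578]]
```

View pics/c1.png

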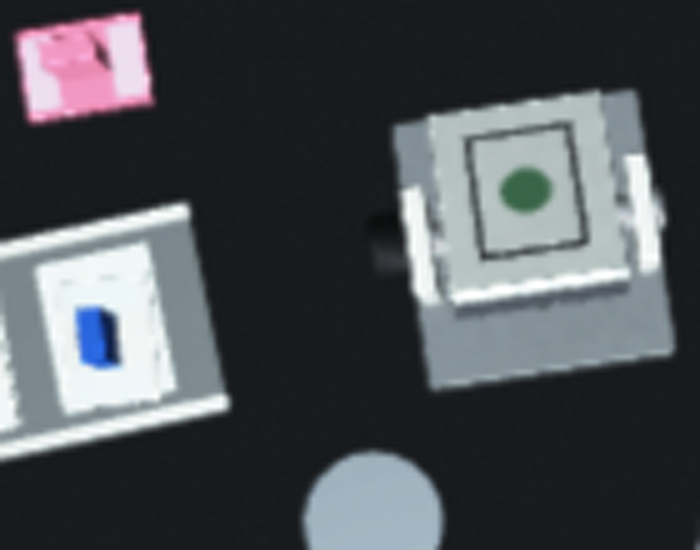

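View pics/c2.png

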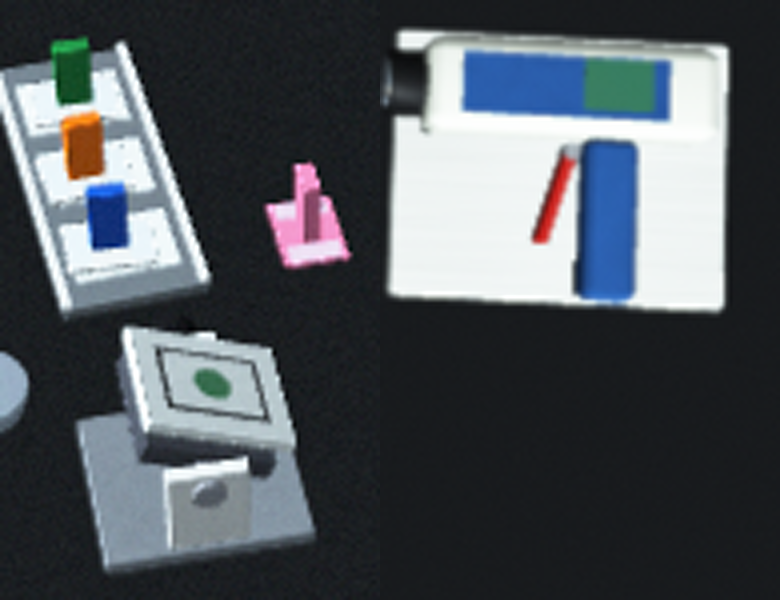

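```bash
python3 - <<'E'
from h import *
import pickle
t,s=[pickle.load(open(n+'0.pkl','rb')) for n in('top','side')]
def quad(c,roi,lbl,K=8):
    x,y,w,h=roi; g=cv2.cvtColor(c['bgr'][y:y+h,x:x+w],cv2.COLOR_BGR2GRAY)
    g=cv2.resize(g,None,fx=K,fy=K,interpolation=cv2.INTER_CUBIC)
    m=cv2.adaptiveThreshold(g,255,cv2.ADAPTIVE_THRESH_MEAN_C,cv2.THRESH_BINARY_INV,8*K+1,12)
    cs,_=cv2.findContours(m,cv2.RETR_LIST,1)
    out=[]
    for q in cs:
        A=cv2.contourArea(q)
        if A<150*K*K or A>1200*K*K: continue
        hull=cv2.convexHull(q); ap=cv2.approxPolyDP(hull,0.06*cv2.arcLength(hull,True),True)[:,0]
        if len(ap)==4:
            P=(ap+.5)/K-.5+[x,y]; out.append((A/K/K,P)); print(lbl,round(A/K/K),np.round(P,1).tolist())
    return out
qt=quad(t,(286,218,38,40),'top'); qs=quad(s,(290,222,36,28),'side')
hsv=cv2.cvtColor(t['bgr'],cv2.COLOR_BGR2HSV)
# plate
x,y,w,h=205,248,34,36
m=cv2.inRange(hsv[y:y+h,x:x+w],(0,0,205),(180,60,255))|cv2.inRange(hsv[y:y+h,x:x+w],(100,120,30),(130,255,255))
n,L,S,C=cv2.connectedComponentsWithStats(m); print(S.tolist())
i=L[19,14]; q=np.argwhere(L==i)[:,::-1]+[x,y]; r=cv2.minAreaRect(q.astype(np.float32)); print('plate',r)
b=cv2.boxPoints(r); W=np.array([onz(t,*p,14) for p in b]); print(np.round(W).tolist(),W.mean(0), [np.linalg.norm(W[k]-W[k-1]) for k in range(4)])
for k in (1,2): d=W[k]-W[k-1]; print('ang',np.degrees(np.arctan2(d[1],d[0])))
print('tabtop mask vals'); print(hsv[260:275,213:225,2])
print('tab@64',onz(t,219,267.2,64))
print('grip@68',[np.round(onz(t,*p,68),1).tolist() for p in((441.3,279.6),(433.7,298.9),(435.2,259.8),(449,260.3),(447.5,299.4))])
print('trig@64',[np.round(onz(t,*p,64),1).tolist() for p in((422.7,284.5),(425.7,285.6),(430.1,263.7),(433.1,264.7))])
print('trigside@64',[np.round(onz(s,*p,64),1).tolist() for p in((262.5,342.9),(286.1,348.8))],'grip side top far/left', [np.round(onz(s,*p,68),1).tolist() for p in((245.5,354.5),(290,354.5))])
E
```

```text
top 410 [[311.9, 225.7], [315.3, 246.9], [297.2, 249.7], [294.4, 228.2]]
top 586 [[314.1, 223.7], [317.4, 248.3], [295.6, 251.9], [291.9, 226.9]]
side 273 [[295.4, 228.1], [316.8, 230.8], [320.3, 243.1], [298.2, 240.3]]
side 403 [[292.9, 225.9], [317.9, 229.7], [322.4, 245.4], [296.6, 241.7]]
[[0, 0, 34, 36, 513], [0, 0, 9, 2, 14], [2, 1, 28, 34, 666], [19, 32, 15, 4, 31]]
plate ((220.71156311035156, 265.5577087402344), (30.79022979736328, 22.74947166442871), 78.69007110595703)
[[547.0, 267.0, 14.0], [557.0, 214.0, 14.0], [485.0, 199.0, 14.0], [474.0, 251.0, 14.0]] [515.73473369 232.89991545  14.        ] [np.float64(73.8817824510472), np.float64(54.22448877575476), np.float64(73.96419737778157), np.float64(53.89947456053923)]
ang -78.69040155422834
ang -167.86515321327275
tabtop mask vals
[[246 247 247 247 246 247 247 247 248 249 248 248]
 [245 243 224 229 229 232 226 196 233 246 247 248]
 [245 244 227 221 221 222 203 119 141 190 232 244]
 [244 242 228 221 221 220 200 103  83 114 187 241]
 [242 239 230 222 221 220 202 116  77  93 171 240]
 [242 238 229 222 221 220 208 143  82  83 15
[... 168 characters left out ...]
7 220 226 224 224 227 219 103  78 131 223]
 [243 241 235 228 224 224 226 214 100  77 129 221]
 [243 241 239 230 226 224 223 205 103  81 115 203]
 [243 242 243 243 233 225 214 197 185 144 136 205]
 [245 243 243 244 241 234 225 221 225 228 233 238]
 [248 244 245 246 246 245 245 246 246 247 248 247]]
tab@64 [508.30835555 228.5080686   64.        ]
grip@68 [[478.5, -282.5, 68.0], [434.4, -264.0, 68.0], [524.1, -269.7, 68.0], [522.8, -301.5, 68.0], [433.2, -295.5, 68.0]]
trig@64 [[467.5, -240.2, 64.0], [464.9, -247.1, 64.0], [515.4, -258.5, 64.0], [513.0, -265.3, 64.0]]
trigside@64 [[469.1, -243.0, 64.0], [518.6, -260.1, 64.0]] grip side top far/left [[434.5, -271.6, 68.0], [526.6, -276.7, 68.0]]
```

```bash
cat > m.py <<'E'
from h import *
import pickle
t,s=[pickle.load(open(n+'0.pkl','rb')) for n in('top','side')]
P=[]
for a,b in (((313,224.7),(321.4,244.3)),((316.35,247.6),(297.4,241)),((296.4,250.8),(294.2,227)),((293.15,227.55),(317.4,230.3))):
    p,g=tri(t,a,s,b); P.append(p); print(np.round(p,1),round(g,1))
P=np.array(P); c=P.mean(0); X=(P[0]-P[1]+P[3]-P[2])/2; Y=(P[2]-P[1]+P[3]-P[0])/2
print('c',c,'len',np.linalg.norm(X),np.linalg.norm(Y),'yawX',np.degrees(np.arctan2(X[1],X[0])),'yawY',np.degrees(np.arctan2(Y[1],Y[0])),'slope',np.arcsin(-X[2]/np.linalg.norm(X)),'Yslope',np.arcsin(Y[2]/np.linalg.norm(Y)))
print('window',tri(t,(304.2,237.3),s,(307.7,235.5)))
print('tab',onz(t,217.7,266.7,64),onz(s,281,187.5,64),tri(t,(217.7,266.7),s,(281,187.5)))
E
python3 m.py
```

```text
[605.9  12.   80. ] 2.8
[550.1   4.3 104.3] 1.8
[543.3  49.1 104.4] 2.6
[599.   57.6  80.2] 2.2
c [574.58474805  30.76572431  92.23814996] len 61.37542794846779 45.69018575625417 yawX 8.245317764705767 yawY 98.5982070496019 slope 0.40569521581920376 Yslope 0.004132574403030827
window (array([574.9300706 ,  31.91423152,  91.36582809]), np.float64(1.76212505577832))
tab [509.46716449 231.51881978  64.        ] [512.84272195 230.85604823  64.        ] (array([511.18156391, 231.97934667,  62.61087795]), np.float64(3.2553452511987455))
```

```bash
python3 -m handwheel '[{"hand":0.095,"z":0.0,"x":0,"y":-0.04,"spin":0.5},{"hand":0.095,"x":0.02,"y":-0.08,"spin":1.5},{"hand":0.095,"x":0.04,"y":-0.12,"spin":2.5},{"hand":0.095,"x":0.05,"y":-0.155,"spin":3.5},{"hand":0.095,"x":0.06,"y":-0.19,"spin":4.2}]'
```

```text
invalid input
```

```bash
python3 -m handwheel '[{"hand":0.095,"x":0.0,"y":-0.04,"z":0.0,"spin":0.5},{"hand":0.095,"x":0.02,"y":-0.07,"z":0.0,"spin":1.5},{"hand":0.095,"x":0.04,"y":-0.10,"z":0.0,"spin":2.5},{"hand":0.095,"x":0.06,"y":-0.13,"z":0.0,"spin":3.5},{"hand":0.095,"x":0.08,"y":-0.16,"z":0.0,"spin":4.2}]'
```

```text
t: 0.52
eef_pos: [340.2, 406.9, 228.5]
tcp_rot: [-3.141, 0.0, 1.514]
ft_force: [0.7, 0.8, -0.6]
opening: 0.998
```

```bash
python3 -m handwheel '[{"hand":0.095,"x":0.02,"y":-0.034,"z":0.0,"spin":0.0},{"hand":0.095,"x":0.04,"y":-0.068,"z":0.0,"spin":0.0},{"hand":0.095,"x":0.06,"y":-0.102,"z":0.0,"spin":0.0},{"hand":0.095,"x":0.08,"y":-0.136,"z":0.0,"spin":0.0},{"hand":0.095,"x":0.1,"y":-0.17,"z":0.0,"spin":0.0},{"hand":0.095,"x":0.12,"y":-0.204,"z":0.0,"spin":0.0},{"hand":0.095,"x":0.139,"y":-0.238,"z":0.0,"spin":0.0},{"hand":0.095,"x":0.139,"y":-0.278,"z":0.0,"spin":0.0},{"hand":0.095,"x":0.139,"y":-0.318,"z":0.0,"spin":0.0},{"hand":0.095,"x":0.139,"y":-0.358,"z":0.0,"spin":0.0},{"hand":0.095,"x":0.139,"y":-0.398,"z":0.0,"spin":0.0},{"hand":0.095,"x":0.139,"y":-0.438,"z":0.0,"spin":0.0},{"hand":0.095,"x":0.139,"y":-0.478,"z":0.0,"spin":0.0},{"hand":0.095,"x":0.139,"y":-0.518,"z":0.0,"spin":0.0},{"hand":0.095,"x":0.139,"y":-0.558,"z":0.0,"spin":0.0},{"hand":0.095,"x":0.139,"y":-0.598,"z":0.0,"spin":0.0},{"hand":0.095,"x":0.139,"y":-0.638,"z":0.0,"spin":0.0},{"hand":0.095,"x":0.139,"y":-0.67,"z":0.0,"spin":0.0},{"hand":0.095,"x":0.139,"y":-0.683,"z":0.0,"spin":0.0},{"hand":0.095,"x":0.139,"y":-0.683,"z":0.0,"spin":0.0}]'; python3 - <<'E'
from h import *
print(state()['eef_pos'],state()['tcp_rot'])
a=shot('side')['bgr'][240:440,200:400];b=shot('top')['bgr'][190:340,350:500]
cv2.imwrite('pics/p5.png',np.hstack([cv2.resize(a,(400,400)),cv2.resize(b,(400,400))]))
E
```

```text
t: 2.18
eef_pos: [478.5, -277.0, 228.1]
tcp_rot: [-3.141, -0.0, 1.506]
ft_force: [-0.2, 0.1, 0.5]
opening: 0.998
[ 478.51843083 -276.96059992  228.08199992] [-3.14111441e+00 -1.70509037e-04  1.50555600e+00]
```

View pics/p5.png

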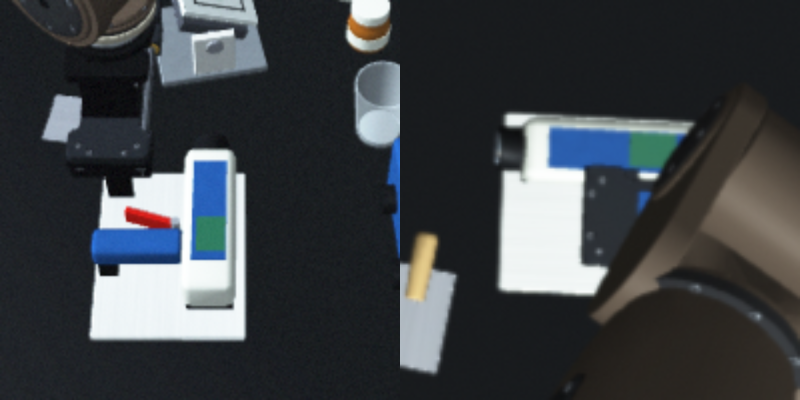

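```bash
python3 -m handwheel '[{"hand":0.095,"x":0.0,"y":0.0,"z":-0.03,"spin":0.0},{"hand":0.095,"x":0.0,"y":0.0,"z":-0.06,"spin":0.0},{"hand":0.095,"x":0.0,"y":0.0,"z":-0.09,"spin":0.0},{"hand":0.095,"x":0.0,"y":0.0,"z":-0.115,"spin":0.0},{"hand":0.095,"x":0.0,"y":0.0,"z":-0.14,"spin":0.0},{"hand":0.095,"x":0.0,"y":0.0,"z":-0.16,"spin":0.0},{"hand":0.095,"x":0.0,"y":0.0,"z":-0.178,"spin":0.0},{"hand":0.095,"x":0.0,"y":0.0,"z":-0.18,"spin":0.0}]'
python3 -m handwheel '[{"hand":0.06,"x":0.0,"y":0.0,"z":0.0,"spin":0.0},{"hand":0.055,"x":0.0,"y":0.0,"z":0.0,"spin":0.0},{"hand":0.05,"x":0.0,"y":0.0,"z":0.0,"spin":0.0},{"hand":0.046,"x":0.0,"y":0.0,"z":0.0,"spin":0.0},{"hand":0.046,"x":0.0,"y":0.0,"z":0.0,"spin":0.0},{"hand":0.046,"x":0.0,"y":0.0,"z":0.0,"spin":0.0}]'; python3 - <<'E'
from h import *
s=state();print(s['eef_pos'],s['ft_force'],s['opening']*95.1)
E
```

```text
t: 2.95
eef_pos: [478.1, -272.1, 46.3]
tcp_rot: [-3.138, -0.003, 1.51]
ft_force: [-0.1, -0.2, -0.2]
opening: 1.001
t: 3.45
eef_pos: [478.9, -274.6, 49.3]
tcp_rot: [3.141, 0.0, 1.508]
ft_force: [-1.0, 2.8, 0.5]
opening: 0.632
[ 478.93967077 -274.5884657    49.25792287] [-1.02499391  2.77411354  0.50269604] 60.06402243105583
```

```bash
python3 -m handwheel '[{"hand":0.042,"x":0.0,"y":0.0,"z":0.0,"spin":0.0},{"hand":0.042,"x":0.0,"y":0.0,"z":0.0,"spin":0.0},{"hand":0.042,"x":0.0,"y":0.0,"z":0.0,"spin":0.0},{"hand":0.042,"x":0.0,"y":0.0,"z":0.0,"spin":0.0},{"hand":0.042,"x":0.0,"y":0.0,"z":0.0,"spin":0.0},{"hand":0.042,"x":0.0,"y":0.0,"z":0.0,"spin":0.0},{"hand":0.042,"x":0.0,"y":0.0,"z":0.0,"spin":0.0},{"hand":0.042,"x":0.0,"y":0.0,"z":0.0,"spin":0.0}]'; python3 - <<'E'
from h import *
s=state();print(s['opening']*95.1)
a=shot('side')['bgr'][270:420,220:340]
cv2.imwrite('pics/p6.png',cv2.resize(a,(480,600)))
E
```

```text
t: 4.12
eef_pos: [478.4, -279.9, 48.8]
tcp_rot: [3.14, 0.006, 1.509]
ft_force: [-14.8, -38.2, -7.4]
opening: 0.45
42.84221230794954
```

View pics/p6.png

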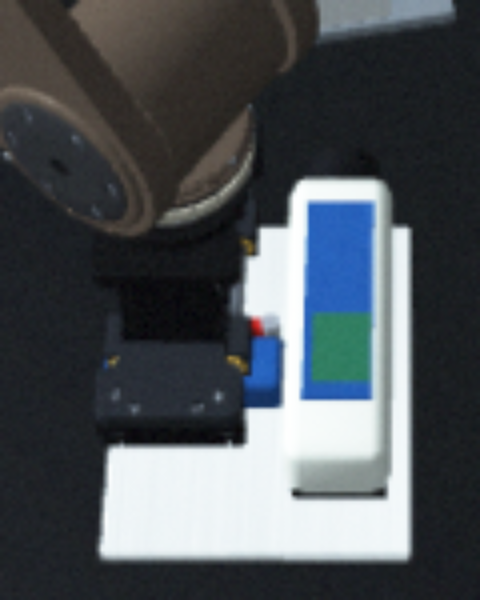

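```bash
python3 -m handwheel '[{"hand":0.042,"x":0.0,"y":-0.003,"z":0.0,"spin":0.0},{"hand":0.042,"x":0.0,"y":-0.003,"z":0.0,"spin":0.0},{"hand":0.042,"x":0.0,"y":-0.003,"z":0.0,"spin":0.0}]'
python3 -m handwheel '[{"hand":0.095,"x":0.0,"y":0.003,"z":0.0,"spin":0.0},{"hand":0.095,"x":0.0,"y":0.003,"z":0.0,"spin":0.0},{"hand":0.095,"x":0.0,"y":0.003,"z":0.0,"spin":0.0},{"hand":0.095,"x":0.0,"y":0.003,"z":0.0,"spin":0.0},{"hand":0.095,"x":0.0,"y":0.003,"z":0.0,"spin":0.0},{"hand":0.095,"x":0.0,"y":0.003,"z":0.0,"spin":0.0},{"hand":0.095,"x":0.0,"y":0.003,"z":0.0,"spin":0.0},{"hand":0.095,"x":0.0,"y":0.003,"z":0.0,"spin":0.0}]'
```

```text
t: 4.42
eef_pos: [478.3, -280.2, 48.9]
tcp_rot: [3.141, 0.003, 1.509]
ft_force: [-10.5, -18.1, -2.0]
opening: 0.452
t: 5.08
eef_pos: [478.8, -274.4, 48.6]
tcp_rot: [-3.141, -0.0, 1.509]
ft_force: [-0.1, 0.9, 0.3]
opening: 0.95
```

```bash
python3 -m handwheel '[{"hand":0.095,"x":0.0,"y":0.0,"z":0.03,"spin":0.0},{"hand":0.095,"x":0.0,"y":0.0,"z":0.065,"spin":0.0},{"hand":0.095,"x":0.0,"y":0.0,"z":0.10,"spin":0.0},{"hand":0.05,"x":0.0,"y":0.015,"z":0.13,"spin":0.0},{"hand":0.05,"x":0.0,"y":0.045,"z":0.15,"spin":0.5},{"hand":0.05,"x":0.0,"y":0.085,"z":0.15,"spin":1.0},{"hand":0.05,"x":0.0,"y":0.125,"z":0.15,"spin":1.5},{"hand":0.05,"x":0.0,"y":0.165,"z":0.15,"spin":2.0},{"hand":0.05,"x":0.0,"y":0.205,"z":0.15,"spin":2.5},{"hand":0.05,"x":0.0,"y":0.245,"z":0.15,"spin":3.0},{"hand":0.05,"x":0.0,"y":0.285,"z":0.15,"spin":3.0},{"hand":0.05,"x":0.005,"y":0.325,"z":0.15,"spin":3.0},{"hand":0.05,"x":0.01,"y":0.365,"z":0.15,"spin":3.0},{"hand":0.05,"x":0.015,"y":0.405,"z":0.15,"spin":3.0},{"hand":0.05,"x":0.02,"y":0.445,"z":0.15,"spin":3.0},{"hand":0.05,"x":0.027,"y":0.48,"z":0.15,"spin":3.0},{"hand":0.05,"x":0.032,"y":0.506,"z":0.15,"spin":3.0},{"hand":0.05,"x":0.032,"y":0.506,"z":0.15,"spin":3.0},{"hand":0.05,"x":0.032,"y":0.506,"z":0.15,"spin":3.0}]'; python3 - <<'E'
from h import *
c=shot('side');t=shot('top');cv2.imwrite('pics/p7.png',np.hstack([cv2.resize(c['bgr'][120:270,210:360],(400,400)),cv2.resize(t['bgr'][220:320,380:480],(400,400))]))
hsv=cv2.cvtColor(t['bgr'][220:310,380:480],cv2.COLOR_BGR2HSV)
m=cv2.inRange(hsv,(0,120,60),(8,255,255))|cv2.inRange(hsv,(170,120,60),(180,255,255))
r=cv2.minAreaRect(np.argwhere(m)[:,::-1].astype(np.float32));print(r)
print(state()['eef_pos'],state()['tcp_rot'])
E
```

```text
t: 6.67
eef_pos: [510.5, 232.5, 198.3]
tcp_rot: [-3.141, 0.0, 1.773]
ft_force: [1.1, -0.8, 0.3]
opening: 0.529
((47.91846466064453, 54.64768981933594), (3.1617910861968994, 22.132535934448242), 19.440034866333008)
[510.51251634 230.82578443 198.51911228] [-3.14095341e+00  1.84353685e-04  1.77037143e+00]
```

View pics/p7.png

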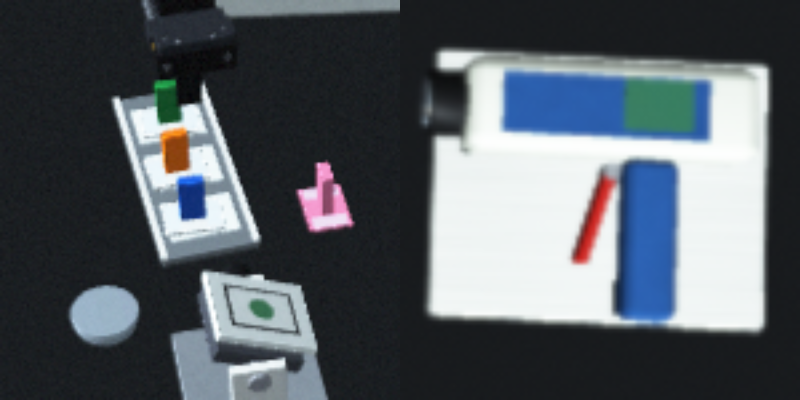

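```bash
python3 -m handwheel '[{"hand":0.05,"x":0.0,"y":0.0,"z":-0.03,"spin":0.0},{"hand":0.05,"x":0.0,"y":0.0,"z":-0.06,"spin":0.0},{"hand":0.05,"x":0.0,"y":0.0,"z":-0.09,"spin":0.0},{"hand":0.05,"x":0.0,"y":0.0,"z":-0.115,"spin":0.0},{"hand":0.05,"x":0.0,"y":0.0,"z":-0.135,"spin":0.0},{"hand":0.05,"x":0.0,"y":0.0,"z":-0.15,"spin":0.0},{"hand":0.05,"x":0.0,"y":0.0,"z":-0.158,"spin":0.0},{"hand":0.05,"x":0.0,"y":0.0,"z":-0.158,"spin":0.0},{"hand":0.05,"x":0.0,"y":0.0,"z":-0.158,"spin":0.0}]'
python3 -m handwheel '[{"hand":0.025,"x":0.0,"y":0.0,"z":0.0,"spin":0.0},{"hand":0.025,"x":0.0,"y":0.0,"z":0.0,"spin":0.0},{"hand":0.018,"x":0.0,"y":0.0,"z":0.0,"spin":0.0},{"hand":0.012,"x":0.0,"y":0.0,"z":0.0,"spin":0.0},{"hand":0.008,"x":0.0,"y":0.0,"z":0.0,"spin":0.0},{"hand":0.004,"x":0.0,"y":0.0,"z":0.0,"spin":0.0},{"hand":0.0,"x":0.0,"y":0.0,"z":0.0,"spin":0.0},{"hand":0.0,"x":0.0,"y":0.0,"z":0.0,"spin":0.0},{"hand":0.0,"x":0.0,"y":0.0,"z":0.0,"spin":0.0}]'; python3 - <<'E'
from h import *
s=state();print(s['opening']*95.1,s['joints'])
E
```

```text
t: 7.52
eef_pos: [511.1, 230.8, 41.1]
tcp_rot: [-3.142, -0.0, 1.769]
ft_force: [-0.1, 0.2, -0.2]
opening: 0.524
t: 8.27
eef_pos: [510.9, 231.5, 40.8]
tcp_rot: [3.141, -0.0, 1.77]
ft_force: [-0.1, 1.3, 3.7]
opening: 0.124
11.795385191332032 [ 3.07658204e-01  6.57408585e-01  1.87902713e+00  1.82758878e-04
  6.05013539e-01 -1.46287943e+00]
```

```bash
python3 -m handwheel '[{"hand":0.0,"x":0.0,"y":0.0,"z":0.01,"spin":0.0},{"hand":0.0,"x":0.0,"y":0.0,"z":0.03,"spin":0.0},{"hand":0.0,"x":0.0,"y":0.0,"z":0.05,"spin":0.0},{"hand":0.0,"x":0.0,"y":0.0,"z":0.08,"spin":0.0},{"hand":0.0,"x":0.0,"y":0.0,"z":0.11,"spin":0.0},{"hand":0.0,"x":0.0,"y":0.0,"z":0.14,"spin":0.0},{"hand":0.0,"x":0.0,"y":0.0,"z":0.14,"spin":0.0},{"hand":0.0,"x":0.0,"y":0.0,"z":0.14,"spin":0.0}]'
python3 - <<'E'
from h import *
import pickle
t,s=[pickle.load(open(n+'0.pkl','rb')) for n in('top','side')]
hsv=cv2.cvtColor(t['bgr'],cv2.COLOR_BGR2HSV)
print('label',[np.round(onz(t,*p,78),1).tolist() for p in((405.4,251.9),(406.1,237.6),(456.7,240.1),(456,254.4))])
print('side label',[np.round(onz(s,*p,78),1).tolist() for p in((295,321),(312,321),(312,369),(295,369))])
print(t['bgr'][228:264,431].mean(1).round().tolist())
print(s['bgr'][350,285:330].mean(1).round().tolist())
for r in (232,234,236,258,260): print(r,onz(t,431,r,78)[:2],onz(t,431,r,10)[:2])
for c in (291,295,316,318,320): print(c,onz(s,c,350,78)[:2])
s=state();print(s['opening']*95.1,s['eef_pos'],s['ft_force'])
c=shot('side');cv2.imwrite('pics/p8.png',cv2.resize(c['bgr'][110:230,220:340],(600,600),interpolation=cv2.INTER_CUBIC))
E
```

```text
t: 8.93
eef_pos: [511.2, 231.5, 182.5]
tcp_rot: [3.138, -0.0, 1.77]
ft_force: [-1.4, -0.2, -1.0]
opening: 0.127
label [[541.5, -199.8, 78.0], [574.5, -202.0, 78.0], [568.6, -318.3, 78.0], [535.6, -315.7, 78.0]]
side label [[539.2, -201.0, 78.0], [575.5, -203.0, 78.0], [570.5, -318.8, 78.0], [536.3, -316.9, 78.0]]
[28.0, 27.0, 25.0, 27.0, 26.0, 40.0, 107.0, 149.0, 155.0, 188.0, 195.0, 133.0, 104.0, 102.0, 103.0, 103.0, 103.0, 103.0, 103.0, 103.0, 102.0, 103.0, 101.0, 100.0, 101.0, 127.0, 226.0, 250.0, 253.0, 253.0, 249.0, 242.0, 238.0, 169.0, 149.0, 140.0]
[162.0, 182.0, 182.0, 180.0, 196.0, 244.0, 247.0, 254.0, 254.0, 253.0, 248.0, 107.0, 105.0, 93.0, 92.0, 88.0, 89.0, 90.0, 95.0, 93.0, 89.0, 90.0, 95.0, 89.0, 90.0, 91.0, 93.0, 109.0, 187.0, 211.0, 178.0, 137.0, 137.0, 225.0, 241.0, 244.0, 242.0, 146.0, 39.0, 31.0, 30.0, 31.0, 30.0, 27.0, 30.0]
232 [ 587.41864463 -259.63379111] [ 596.09962578 -272.8625336 ]
234 [ 582.78038753 -259.5193186 ] [ 591.22605708 -272.74225359]
236 [ 578.14592282 -259.40493969] [ 586.35647317 -272.62207192]
258 [ 527.41578432 -258.15291635] [ 533.05265454 -271.30652997]
260 [ 522.82646778 -258.0396517 ] [ 528.23050929 -271.18751909]
291 [ 529.13978108 -272.23920112]
295 [ 537.38182661 -272.69671312]
316 [ 580.64045441 -275.09797881]
318 [ 584.75926287 -275.3266119 ]
320 [ 588.87788688 -275.55523474]
12.093003954624521 [511.16971801 231.54973311 182.47428503] [-1.39672296 -0.20038743 -1.01194509]
```

View pics/p8.png

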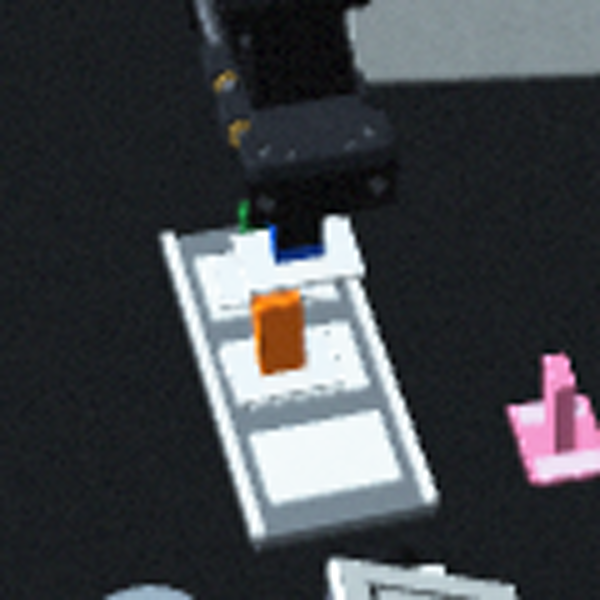

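```bash
python3 -m handwheel '[{"hand":0.0,"x":0.0,"y":-0.02,"z":0.0,"spin":0.0},{"hand":0.0,"x":0.0,"y":-0.055,"z":0.0,"spin":-0.3},{"hand":0.0,"x":0.005,"y":-0.09,"z":0.0,"spin":-0.6},{"hand":0.0,"x":0.01,"y":-0.125,"z":0.0,"spin":-0.9},{"hand":0.0,"x":0.015,"y":-0.16,"z":0.0,"spin":-1.2},{"hand":0.0,"x":0.02,"y":-0.195,"z":0.0,"spin":-1.5},{"hand":0.0,"x":0.03,"y":-0.23,"z":0.0,"spin":-1.8},{"hand":0.0,"x":0.04,"y":-0.265,"z":0.0,"spin":-2.1},{"hand":0.0,"x":0.05,"y":-0.30,"z":0.0,"spin":-2.4},{"hand":0.0,"x":0.06,"y":-0.335,"z":0.0,"spin":-2.7},{"hand":0.0,"x":0.07,"y":-0.37,"z":0.0,"spin":-3.0},{"hand":0.0,"x":0.08,"y":-0.405,"z":0.0,"spin":-3.0},{"hand":0.0,"x":0.086,"y":-0.44,"z":0.0,"spin":-3.0},{"hand":0.0,"x":0.086,"y":-0.46,"z":-0.015,"spin":-3.0},{"hand":0.0,"x":0.086,"y":-0.471,"z":-0.03,"spin":-3.0},{"hand":0.0,"x":0.086,"y":-0.471,"z":-0.045,"spin":-3.0},{"hand":0.0,"x":0.086,"y":-0.471,"z":-0.055,"spin":-3.0},{"hand":0.0,"x":0.086,"y":-0.471,"z":-0.062,"spin":-3.0},{"hand":0.0,"x":0.086,"y":-0.471,"z":-0.062,"spin":-3.0},{"hand":0.0,"x":0.086,"y":-0.471,"z":-0.062,"spin":-3.0}]'
python3 -m handwheel '[{"hand":0.0,"x":0.0,"y":0.0,"z":-0.004,"spin":0.0},{"hand":0.0,"x":0.0,"y":0.0,"z":-0.008,"spin":0.0},{"hand":0.0,"x":0.0,"y":0.0,"z":-0.008,"spin":0.0},{"hand":0.0,"x":0.0,"y":0.0,"z":-0.01,"spin":0.0},{"hand":0.0,"x":0.0,"y":0.0,"z":-0.01,"spin":0.0},{"hand":0.0,"x":0.0,"y":0.0,"z":-0.01,"spin":0.0}]'
```

```text
t: 10.65
eef_pos: [596.9, -239.0, 118.4]
tcp_rot: [-3.141, -0.0, 1.509]
ft_force: [0.8, 0.3, -0.3]
opening: 0.123
t: 11.15
eef_pos: [596.9, -239.5, 108.8]
tcp_rot: [3.141, -0.0, 1.509]
ft_force: [0.7, -0.2, -0.7]
opening: 0.127
```

```bash
python3 -m handwheel '[{"hand":0.0,"x":0.0,"y":0.0,"z":-0.001,"spin":0.0},{"hand":0.0,"x":0.0,"y":0.0,"z":-0.002,"spin":0.0},{"hand":0.0,"x":0.0,"y":0.0,"z":-0.002,"spin":0.0},{"hand":0.0,"x":0.0,"y":0.0,"z":-0.002,"spin":0.0}]'
python3 -m handwheel '[{"hand":0.0,"x":0.0,"y":0.0,"z":-0.001,"spin":0.0},{"hand":0.0,"x":0.0,"y":0.0,"z":-0.002,"spin":0.0},{"hand":0.0,"x":0.0,"y":0.0,"z":-0.002,"spin":0.0},{"hand":0.0,"x":0.0,"y":0.0,"z":-0.002,"spin":0.0}]'
```

```text
t: 11.48
eef_pos: [597.0, -239.6, 107.8]
tcp_rot: [3.141, 0.0, 1.509]
ft_force: [-0.4, 0.0, 8.7]
opening: 0.127
t: 11.82
eef_pos: [597.9, -239.7, 107.2]
tcp_rot: [3.138, 0.001, 1.508]
ft_force: [-0.9, 3.8, 18.0]
opening: 0.126
```

```bash
for i in 1 2; do python3 -m handwheel '[{"hand":0.0,"x":0.0,"y":0.0,"z":-0.001,"spin":0.0},{"hand":0.0,"x":0.0,"y":0.0,"z":-0.002,"spin":0.0},{"hand":0.0,"x":0.0,"y":0.0,"z":-0.002,"spin":0.0},{"hand":0.0,"x":0.0,"y":0.0,"z":-0.002,"spin":0.0}]'; done; python3 - <<'E'
from h import *
c=shot('side');cv2.imwrite('pics/p9.png',cv2.resize(c['bgr'][300:400,270:390],(720,600),interpolation=cv2.INTER_CUBIC))
E
```

```text
t: 12.15
eef_pos: [598.9, -239.8, 106.1]
tcp_rot: [3.135, 0.002, 1.508]
ft_force: [1.5, 4.8, 23.1]
opening: 0.124
t: 12.48
eef_pos: [599.7, -239.8, 104.8]
tcp_rot: [3.133, 0.002, 1.508]
ft_force: [3.6, 5.1, 27.1]
opening: 0.126
```

View pics/p9.png

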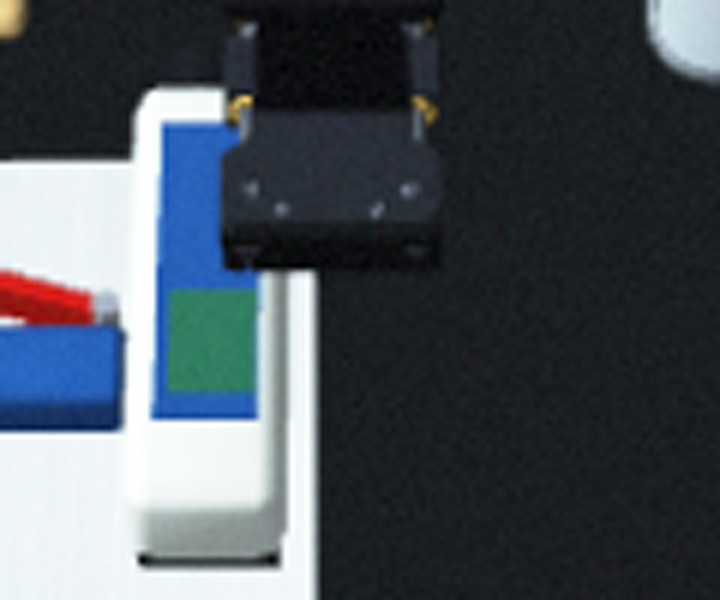

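```bash
for i in 1 2; do python3 -m handwheel '[{"hand":0.0,"x":0.0,"y":0.0,"z":-0.001,"spin":0.0},{"hand":0.0,"x":0.0,"y":0.0,"z":-0.002,"spin":0.0},{"hand":0.0,"x":0.0,"y":0.0,"z":-0.002,"spin":0.0},{"hand":0.0,"x":0.0,"y":0.0,"z":-0.002,"spin":0.0}]'; done
python3 -m handwheel '[{"hand":0.0,"x":0.0,"y":0.0,"z":0.02,"spin":0.0},{"hand":0.0,"x":0.0,"y":0.0,"z":0.05,"spin":0.0},{"hand":0.0,"x":0.015,"y":0.03,"z":0.06,"spin":0.0},{"hand":0.0,"x":0.015,"y":0.06,"z":0.06,"spin":0.0},{"hand":0.0,"x":0.015,"y":0.1,"z":0.06,"spin":0.0},{"hand":0.0,"x":0.015,"y":0.135,"z":0.06,"spin":0.0},{"hand":0.0,"x":0.015,"y":0.14,"z":0.06,"spin":0.0},{"hand":0.0,"x":0.015,"y":0.14,"z":0.06,"spin":0.0},{"hand":0.0,"x":0.015,"y":0.14,"z":0.06,"spin":0.0}]'
python3 - <<'E'
from h import *
import pickle
print(state()['eef_pos'],state()['tcp_rot'])
out=[]
for n in('side','top'):
    c=shot(n);pickle.dump(c,open(n+'1.pkl','wb')); p=proj(c,state()['eef_pos']-[0,0,30]).astype(int);print(n,p)
    out.append(cv2.resize(c['bgr'][p[1]-30:p[1]+30,p[0]-35:p[0]+35],(420,360),interpolation=cv2.INTER_CUBIC))
cv2.imwrite('pics/p10.png',np.vstack(out)[:,:][:720] if 0 else np.hstack([cv2.resize(o,(400,343)) for o in out]))
E
```

```text
t: 12.87
eef_pos: [600.3, -239.9, 103.2]
tcp_rot: [3.132, 0.002, 1.508]
ft_force: [5.2, 6.4, 28.0]
opening: 0.126
t: 13.2
eef_pos: [600.7, -239.9, 101.5]
tcp_rot: [3.13, 0.003, 1.508]
ft_force: [8.1, 7.2, 30.6]
opening: 0.126
t: 13.95
eef_pos: [612.1, -99.8, 156.8]
tcp_rot: [3.141, 0.0, 1.509]
ft_force: [-0.3, -0.4, -0.4]
opening: 0.124
[612.06470579 -99.75607318 156.83093927] [3.14112529e+00 2.30868902e-04 1.50935014e+00]
side [326 268]
top [363 218]
```

View pics/p10.png

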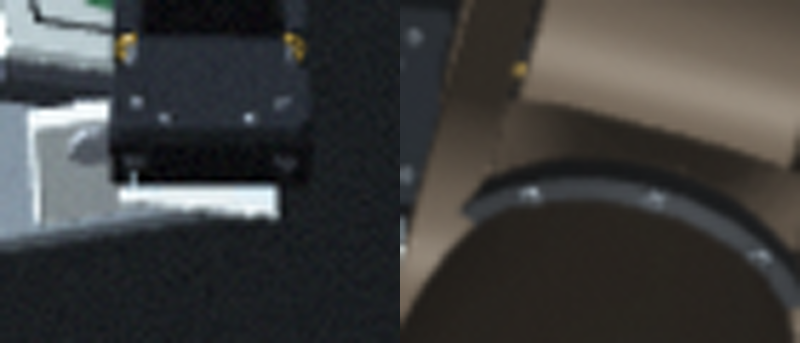

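```bash
python3 -m handwheel '[{"hand":0.0,"x":0.01,"y":-0.03,"z":0.0,"spin":0.0},{"hand":0.0,"x":0.02,"y":-0.06,"z":0.0,"spin":0.0},{"hand":0.0,"x":0.028,"y":-0.09,"z":0.0,"spin":0.0},{"hand":0.0,"x":0.028,"y":-0.1,"z":0.0,"spin":0.0},{"hand":0.0,"x":0.028,"y":-0.1,"z":0.0,"spin":0.0},{"hand":0.0,"x":0.028,"y":-0.1,"z":0.0,"spin":0.0},{"hand":0.0,"x":0.028,"y":-0.1,"z":0.0,"spin":0.0}]'
cat > tilt.py <<'E'
from h import *
def tilt(c,S,K=6):
    e=S['eef_pos'];yaw=S['tcp_rot'][2]
    Y=np.array([np.cos(yaw),np.sin(yaw),0]);X=np.array([np.sin(yaw),-np.cos(yaw),0])
    u,v=proj(c,e-[0,0,30]).astype(int)
    hsv=cv2.cvtColor(c['bgr'],cv2.COLOR_BGR2HSV); x0,y0=u-28,v-22
    m=cv2.inRange(hsv[y0:y0+50,x0:x0+56],(0,0,120),(180,80,255))
    n,L,S2,C=cv2.connectedComponentsWithStats(m); i=1+np.argmax(S2[1:,4]);print('blob',S2[i])
    g=c['bgr'].mean(2)
    pts=[]
    for col in range(S2[i][0]+2,S2[i][0]+S2[i][2]-2):
        rows=np.where(L[:,col]==i)[0]; r=rows.max(); colv=g[y0+r-1:y0+r+4,x0+col]
        # subpixel crossing of 95
        for k in range(4):
            if colv[k]>=95>colv[k+1]:
                pts.append((x0+col,y0+r-1+k+(colv[k]-95)/(colv[k]-colv[k+1])));break
    P0=e-22*Y; W=[]
    for p in pts:
        o,d=ray(c,*p); q=o+d*(((P0-o)@Y)/(d@Y)); W.append([(q-e)@X,q[2]-e[2]])
    W=np.array(W); f=np.polyfit(W[:,0],W[:,1],1); 
    for _ in range(3):
        r=W[:,1]-np.polyval(f,W[:,0]); k=abs(r)<0.8; f=np.polyfit(W[k,0],W[k,1],1)
    print('slide dx range',W[:,0].min().round(1),W[:,0].max().round(1),'n',len(W),k.sum(),'tilt',-np.arctan(f[0]),'z under at dx=0',f[1]); print(np.round(W[::3],1).tolist())
    return m
if __name__=='__main__':
    s=state();c=shot('side');print(s['eef_pos']);m=tilt(c,s)
E
python3 tilt.py
```

```text
t: 14.63
eef_pos: [639.4, -199.0, 156.5]
tcp_rot: [-3.141, -0.001, 1.508]
ft_force: [-0.7, -0.4, -0.7]
opening: 0.125
[ 639.36895729 -199.0400941   156.50475252]
blob [ 0 33  9 17 80]Traceback (most recent call last):
  File "tilt.py", line 26, in <module>
    s=state();c=shot('side');print(s['eef_pos']);m=tilt(c,s)
                                                   ~~~~^^^^^
  File "tilt.py", line 20, in tilt
    W=np.array(W); f=np.polyfit(W[:,0],W[:,1],1);
                                ~^^^^^
IndexError: too many indices for array: array is 1-dimensional, but 2 were indexed
```

```bash
sed -i "s/i=1+np.argmax(S2\[1:,4\])/i=1+np.argmin([np.hypot(*(C[k]-[28,26]))+(99 if S2[k,4]<40 else 0) for k in range(1,n)]);print(S2[1:].tolist())/" tilt.py; python3 tilt.py
```

```text
[ 639.53087134 -198.64842909  156.69919257]
[[16, 2, 1, 5, 5], [17, 14, 1, 1, 1], [44, 14, 1, 1, 1], [23, 17, 1, 1, 1], [39, 17, 1, 1, 1], [17, 27, 1, 1, 1], [25, 29, 2, 1, 2], [28, 29, 14, 2, 24], [0, 33, 9, 17, 81]]
blob [ 0 33  9 17 81]Traceback (most recent call last):
  File "tilt.py", line 26, in <module>
    s=state();c=shot('side');print(s['eef_pos']);m=tilt(c,s)
                                                   ~~~~^^^^^
  File "tilt.py", line 20, in tilt
    W=np.array(W); f=np.polyfit(W[:,0],W[:,1],1);
                                ~^^^^^
IndexError: too many indices for array: array is 1-dimensional, but 2 were indexed
```

```bash
python3 -m handwheel '[{"hand":0.0,"x":0.0,"y":0.02,"z":0.02,"spin":0.0},{"hand":0.0,"x":-0.01,"y":0.045,"z":0.04,"spin":0.0},{"hand":0.0,"x":-0.025,"y":0.07,"z":0.06,"spin":0.0},{"hand":0.0,"x":-0.04,"y":0.095,"z":0.08,"spin":0.0},{"hand":0.0,"x":-0.055,"y":0.12,"z":0.1,"spin":0.0},{"hand":0.0,"x":-0.07,"y":0.145,"z":0.12,"spin":0.0},{"hand":0.0,"x":-0.085,"y":0.17,"z":0.14,"spin":0.0},{"hand":0.0,"x":-0.1,"y":0.195,"z":0.16,"spin":0.0},{"hand":0.0,"x":-0.115,"y":0.22,"z":0.18,"spin":0.0},{"hand":0.0,"x":-0.13,"y":0.25,"z":0.194,"spin":0.0},{"hand":0.0,"x":-0.15,"y":0.28,"z":0.194,"spin":0.0},{"hand":0.0,"x":-0.17,"y":0.31,"z":0.194,"spin":0.0},{"hand":0.0,"x":-0.19,"y":0.34,"z":0.194,"spin":0.0},{"hand":0.0,"x":-0.2,"y":0.35,"z":0.194,"spin":0.0},{"hand":0.0,"x":-0.2,"y":0.35,"z":0.194,"spin":0.0},{"hand":0.0,"x":-0.2,"y":0.35,"z":0.194,"spin":0.0},{"hand":0.0,"x":-0.2,"y":0.35,"z":0.194,"spin":0.0}]'; python3 tilt.py
```

```text
t: 16.15
eef_pos: [440.1, 150.3, 350.8]
tcp_rot: [3.141, -0.0, 1.509]
ft_force: [-0.0, -0.7, -0.8]
opening: 0.124
[440.06427904 150.3273376  350.79207639]
[[13, 12, 29, 17, 286], [39, 49, 2, 1, 2], [48, 49, 6, 1, 6]]
blob [ 13  12  29  17 286]
slide dx range -26.8 25.3 n 25 23 tilt 0.1359621125774223 z under at dx=0 -25.132029590732046
[[-26.8, -22.2], [-20.2, -22.1], [-13.8, -23.7], [-7.3, -24.8], [-0.7, -24.8], [5.7, -26.3], [12.2, -27.5], [18.8, -27.5], [25.3, -28.9]]
```

```bash
python3 -m handwheel '[{"hand":0.0,"x":0.01,"y":-0.02,"z":0.0,"spin":0.0},{"hand":0.0,"x":0.025,"y":-0.05,"z":0.0,"spin":0.0},{"hand":0.0,"x":0.04,"y":-0.085,"z":0.0,"spin":0.0},{"hand":0.0,"x":0.055,"y":-0.12,"z":0.0,"spin":0.0},{"hand":0.0,"x":0.07,"y":-0.155,"z":-0.01,"spin":0.0},{"hand":0.0,"x":0.085,"y":-0.185,"z":-0.03,"spin":0.0},{"hand":0.0,"x":0.1,"y":-0.215,"z":-0.05,"spin":0.0},{"hand":0.0,"x":0.115,"y":-0.245,"z":-0.07,"spin":0.0},{"hand":0.0,"x":0.13,"y":-0.275,"z":-0.09,"spin":0.0},{"hand":0.0,"x":0.145,"y":-0.305,"z":-0.11,"spin":0.0},{"hand":0.0,"x":0.155,"y":-0.335,"z":-0.13,"spin":0.0},{"hand":0.0,"x":0.16,"y":-0.36,"z":-0.15,"spin":0.0},{"hand":0.0,"x":0.166,"y":-0.38,"z":-0.175,"spin":0.0},{"hand":0.0,"x":0.166,"y":-0.39,"z":-0.2,"spin":0.0},{"hand":0.0,"x":0.166,"y":-0.39,"z":-0.22,"spin":0.0},{"hand":0.0,"x":0.166,"y":-0.39,"z":-0.236,"spin":0.0},{"hand":0.0,"x":0.166,"y":-0.39,"z":-0.24,"spin":0.0},{"hand":0.0,"x":0.166,"y":-0.39,"z":-0.24,"spin":0.0},{"hand":0.0,"x":0.166,"y":-0.39,"z":-0.24,"spin":0.0}]'
python3 - <<'E'
from h import *
import pickle
t,s=[pickle.load(open(n+'0.pkl','rb')) for n in('top','side')]
A=[((320,218.6),(328.75,249.25)),((326,254),(290.75,246)),((290.4,258.6),(285.75,221.75)),((286,223.4),(323.75,227.5))]
P=[]
for a,b in A: p,g=tri(t,a,s,b);P.append(p);print(np.round(p,1),round(g,1))
P=np.array(P);X=(P[0]-P[1]+P[3]-P[2])/2;Y=(P[2]-P[1]+P[3]-P[0])/2
print(P.mean(0),np.linalg.norm(X),np.linalg.norm(Y),'slope',np.arcsin(-X[2]/np.linalg.norm(X)),'yaw',np.degrees(np.arctan2(X[1],X[0])))
# tilt gauge: reproject outline model sizes for slopes, residuals vs detected corners
top=[(313,224.7),(316.35,247.6),(296.4,250.8),(293.15,227.55)];sd=[(321.4,244.3),(297.4,241),(294.2,227),(317.4,230.3)]
from scipy.optimize import least_squares
def res(q,S=(65,49)):
    c=q[:3];a,y=q[3],q[4];X=np.array([np.cos(a)*np.cos(y),np.cos(a)*np.sin(y),-np.sin(a)]);Y=np.array([-np.sin(y),np.cos(y),0])
    r=[]
    for (i,j),p,b in zip(((1,-1),(-1,-1),(-1,1),(1,1)),top,sd):
        w=c+X*i*S[0]/2+Y*j*S[1]/2; r+=list(proj(t,w)-p)+list(proj(s,w)-b)
    return r
for S in((66,50),(64.5,48.5),(62,46.5)):
    o=least_squares(lambda q:res(q,S),[574,31,93,.4,.14]);print(S,np.round(o.x,3),o.cost)
E
```

```text
t: 17.78
eef_pos: [606.0, -240.3, 111.1]
tcp_rot: [3.141, 0.0, 1.508]
ft_force: [0.2, -0.6, -0.7]
opening: 0.126
[621.3  -4.   79.2] 5.1
[534.6 -17.2 112.2] 1.3
[524.5  62.1 110.3] 0.9
[612.8  74.9  69.9] 7.5
[573.32149846  28.95658317  92.88923935] 95.7937290687908 79.85641344547332 slope 0.3932047098800711 yaw 8.443500589937983
(66, 50) [5.74631e+02 3.09210e+01 9.18490e+01 4.75000e-01 1.63000e-01] 5.300397882791444
(64.5, 48.5) [5.74599e+02 3.08660e+01 9.19790e+01 4.53000e-01 1.58000e-01] 2.8939919450340357
(62, 46.5) [5.74547e+02 3.07870e+01 9.21710e+01 4.16000e-01 1.49000e-01] 1.1675579894857424
```

```bash
python3 -m handwheel '[{"hand":0.0,"x":0.0,"y":0.0,"z":-0.004,"spin":0.0},{"hand":0.0,"x":0.0,"y":0.0,"z":-0.008,"spin":0.0},{"hand":0.0,"x":0.0,"y":0.0,"z":-0.01,"spin":0.0},{"hand":0.0,"x":0.0,"y":0.0,"z":-0.01,"spin":0.0},{"hand":0.0,"x":0.0,"y":0.0,"z":-0.01,"spin":0.0}]'
for i in 1 2 3; do python3 -m handwheel '[{"hand":0.0,"x":0.0005,"y":0.0,"z":-0.001,"spin":0.0},{"hand":0.0,"x":0.0005,"y":0.0,"z":-0.002,"spin":0.0},{"hand":0.0,"x":0.0005,"y":0.0,"z":-0.002,"spin":0.0},{"hand":0.0,"x":0.0005,"y":0.0,"z":-0.002,"spin":0.0}]'; done
```

```text
t: 18.2
eef_pos: [606.0, -239.5, 101.0]
tcp_rot: [3.141, 0.0, 1.509]
ft_force: [0.1, -0.4, 0.9]
opening: 0.124
t: 18.53
eef_pos: [606.7, -239.6, 100.3]
tcp_rot: [3.14, 0.001, 1.509]
ft_force: [-3.2, 1.2, 13.7]
opening: 0.127
t: 18.87
eef_pos: [608.0, -239.7, 99.0]
tcp_rot: [3.138, 0.001, 1.509]
ft_force: [0.0, 2.1, 16.7]
opening: 0.124
t: 19.2
eef_pos: [609.2, -239.8, 97.6]
tcp_rot: [3.136, 0.002, 1.509]
ft_force: [2.7, 3.8, 19.3]
opening: 0.127
```

```bash
for i in 1 2; do python3 -m handwheel '[{"hand":0.0,"x":-0.0005,"y":0.0,"z":-0.001,"spin":0.0},{"hand":0.0,"x":-0.0005,"y":0.0,"z":-0.002,"spin":0.0},{"hand":0.0,"x":-0.0005,"y":0.0,"z":-0.002,"spin":0.0},{"hand":0.0,"x":-0.0005,"y":0.0,"z":-0.002,"spin":0.0}]'; done; python3 -m handwheel '[{"hand":0.0,"x":0.0,"y":0.01,"z":0.03,"spin":0.0},{"hand":0.0,"x":0.0,"y":0.025,"z":0.06,"spin":0.0},{"hand":0.0,"x":-0.01,"y":0.05,"z":0.09,"spin":0.0},{"hand":0.0,"x":-0.02,"y":0.075,"z":0.12,"spin":0.0},{"hand":0.0,"x":-0.03,"y":0.1,"z":0.15,"spin":0.0},{"hand":0.0,"x":-0.04,"y":0.125,"z":0.18,"spin":0.0},{"hand":0.0,"x":-0.05,"y":0.15,"z":0.21,"spin":0.0},{"hand":0.0,"x":-0.06,"y":0.18,"z":0.24,"spin":0.0},{"hand":0.0,"x":-0.07,"y":0.215,"z":0.255,"spin":0.0},{"hand":0.0,"x":-0.085,"y":0.25,"z":0.255,"spin":0.0},{"hand":0.0,"x":-0.1,"y":0.285,"z":0.255,"spin":0.0},{"hand":0.0,"x":-0.12,"y":0.32,"z":0.255,"spin":0.0},{"hand":0.0,"x":-0.14,"y":0.355,"z":0.255,"spin":0.0},{"hand":0.0,"x":-0.155,"y":0.38,"z":0.255,"spin":0.0},{"hand":0.0,"x":-0.168,"y":0.39,"z":0.255,"spin":0.0},{"hand":0.0,"x":-0.168,"y":0.39,"z":0.255,"spin":0.0},{"hand":0.0,"x":-0.168,"y":0.39,"z":0.255,"spin":0.0},{"hand":0.0,"x":-0.168,"y":0.39,"z":0.255,"spin":0.0}]'; python3 tilt.py
```

```text
t: 19.53
eef_pos: [609.7, -239.9, 96.3]
tcp_rot: [3.133, 0.002, 1.508]
ft_force: [5.0, 4.2, 21.4]
opening: 0.124
t: 19.87
eef_pos: [610.0, -239.9, 94.7]
tcp_rot: [3.132, 0.003, 1.508]
ft_force: [8.6, 5.6, 24.0]
opening: 0.124
t: 21.37
eef_pos: [438.9, 150.0, 345.8]
tcp_rot: [3.141, -0.0, 1.508]
ft_force: [0.0, -0.3, -0.6]
opening: 0.125
[438.88139882 150.01779505 345.77418666]
[[10, 11, 29, 18, 264], [38, 47, 16, 3, 38]]
blob [ 10  11  29  18 264]
slide dx range -31.8 19.4 n 25 23 tilt 0.2817049431678512 z under at dx=0 -23.35437772940099
[[-31.8, -14.1], [-25.5, -16.6], [-19.1, -18.1], [-12.6, -19.5], [-6.3, -22.2], [0.1, -23.6], [6.6, -25.0], [12.9, -27.6], [19.4, -29.3]]
```

```bash
python3 -m handwheel '[{"hand":0.0,"x":0.005,"y":-0.02,"z":0.0,"spin":0.0},{"hand":0.0,"x":0.01,"y":-0.05,"z":0.0,"spin":0.0},{"hand":0.0,"x":0.015,"y":-0.085,"z":-0.01,"spin":0.0},{"hand":0.0,"x":0.02,"y":-0.12,"z":-0.02,"spin":0.0},{"hand":0.0,"x":0.025,"y":-0.155,"z":-0.03,"spin":0.0},{"hand":0.0,"x":0.03,"y":-0.19,"z":-0.045,"spin":0.0},{"hand":0.0,"x":0.035,"y":-0.225,"z":-0.06,"spin":0.0},{"hand":0.0,"x":0.04,"y":-0.26,"z":-0.075,"spin":0.0},{"hand":0.0,"x":0.046,"y":-0.295,"z":-0.09,"spin":0.0},{"hand":0.0,"x":0.046,"y":-0.325,"z":-0.11,"spin":0.0},{"hand":0.0,"x":0.046,"y":-0.345,"z":-0.135,"spin":0.0},{"hand":0.0,"x":0.046,"y":-0.352,"z":-0.165,"spin":0.0},{"hand":0.0,"x":0.046,"y":-0.352,"z":-0.195,"spin":0.0},{"hand":0.0,"x":0.046,"y":-0.352,"z":-0.22,"spin":0.0},{"hand":0.0,"x":0.046,"y":-0.352,"z":-0.24,"spin":0.0},{"hand":0.0,"x":0.046,"y":-0.352,"z":-0.255,"spin":0.0},{"hand":0.0,"x":0.046,"y":-0.352,"z":-0.265,"spin":0.0},{"hand":0.0,"x":0.046,"y":-0.352,"z":-0.268,"spin":0.0},{"hand":0.0,"x":0.046,"y":-0.352,"z":-0.268,"spin":0.0},{"hand":0.0,"x":0.046,"y":-0.352,"z":-0.268,"spin":0.0}]'
python3 -m handwheel '[{"hand":0.0,"x":0.006,"y":0.0,"z":0.0,"spin":0.0},{"hand":0.0,"x":0.012,"y":0.0,"z":0.0,"spin":0.0},{"hand":0.0,"x":0.015,"y":0.0,"z":0.0,"spin":0.0},{"hand":0.0,"x":0.017,"y":0.0,"z":0.0,"spin":0.0},{"hand":0.0,"x":0.017,"y":0.0,"z":0.0,"spin":0.0}]'
for i in 1 2; do python3 -m handwheel '[{"hand":0.0,"x":0.001,"y":0.0,"z":0.0,"spin":0.0},{"hand":0.0,"x":0.002,"y":0.0,"z":0.0,"spin":0.0},{"hand":0.0,"x":0.002,"y":0.0,"z":0.0,"spin":0.0}]'; done
```

```text
t: 23.08
eef_pos: [484.6, -202.1, 78.2]
tcp_rot: [3.141, 0.0, 1.508]
ft_force: [-0.1, 0.2, -0.6]
opening: 0.127
t: 23.5
eef_pos: [501.9, -201.5, 77.9]
tcp_rot: [3.141, 0.0, 1.509]
ft_force: [-0.7, 0.5, -0.9]
opening: 0.127
t: 23.75
eef_pos: [503.4, -201.6, 77.7]
tcp_rot: [3.141, -0.0, 1.509]
ft_force: [0.0, -0.4, -1.0]
opening: 0.123
t: 24.0
eef_pos: [505.5, -201.6, 77.7]
tcp_rot: [3.142, -0.0, 1.508]
ft_force: [0.2, 0.7, -1.4]
opening: 0.122
```

Expected contact is around here; continue with coupled +x/+z steps.

```bash
for i in 1 2 3; do python3 -m handwheel '[{"hand":0.0,"x":0.001,"y":0.0,"z":0.0005,"spin":0.0},{"hand":0.0,"x":0.002,"y":0.0,"z":0.001,"spin":0.0},{"hand":0.0,"x":0.002,"y":0.0,"z":0.001,"spin":0.0}]'; done
```

```text
t: 24.25
eef_pos: [507.6, -201.6, 78.8]
tcp_rot: [3.141, 0.0, 1.509]
ft_force: [0.2, -0.2, -0.8]
opening: 0.126
t: 24.5
eef_pos: [509.5, -201.6, 79.7]
tcp_rot: [3.142, -0.0, 1.509]
ft_force: [-0.7, -0.8, -0.8]
opening: 0.124
t: 24.75
eef_pos: [510.0, -201.3, 80.2]
tcp_rot: [-3.138, -0.001, 1.509]
ft_force: [-6.4, -1.2, -1.2]
opening: 0.129
```

```bash
for i in 1 2 3; do python3 -m handwheel '[{"hand":0.0,"x":0.001,"y":0.0,"z":0.0007,"spin":0.0},{"hand":0.0,"x":0.002,"y":0.0,"z":0.0015,"spin":0.0},{"hand":0.0,"x":0.002,"y":0.0,"z":0.0015,"spin":0.0}]'; done
```

```text
t: 25.0
eef_pos: [510.6, -200.7, 81.1]
tcp_rot: [-3.134, -0.002, 1.509]
ft_force: [-11.0, -1.8, -4.4]
opening: 0.127
t: 25.25
eef_pos: [512.3, -200.5, 82.4]
tcp_rot: [-3.134, -0.003, 1.509]
ft_force: [-10.9, -0.1, -5.4]
opening: 0.126
t: 25.5
eef_pos: [514.3, -200.4, 83.8]
tcp_rot: [-3.133, -0.003, 1.509]
ft_force: [-11.3, 0.3, -5.3]
opening: 0.126
```

```bash
python3 -m handwheel '[{"hand":0.0,"x":-0.015,"y":0.0,"z":0.0,"spin":0.0},{"hand":0.0,"x":-0.03,"y":0.0,"z":0.015,"spin":0.0},{"hand":0.0,"x":-0.03,"y":0.01,"z":0.05,"spin":0.0},{"hand":0.0,"x":-0.035,"y":0.03,"z":0.08,"spin":0.0},{"hand":0.0,"x":-0.04,"y":0.055,"z":0.11,"spin":0.0},{"hand":0.0,"x":-0.045,"y":0.08,"z":0.14,"spin":0.0},{"hand":0.0,"x":-0.05,"y":0.105,"z":0.17,"spin":0.0},{"hand":0.0,"x":-0.055,"y":0.13,"z":0.2,"spin":0.0},{"hand":0.0,"x":-0.06,"y":0.155,"z":0.23,"spin":0.0},{"hand":0.0,"x":-0.065,"y":0.185,"z":0.255,"spin":0.0},{"hand":0.0,"x":-0.07,"y":0.22,"z":0.265,"spin":0.0},{"hand":0.0,"x":-0.075,"y":0.255,"z":0.265,"spin":0.0},{"hand":0.0,"x":-0.078,"y":0.29,"z":0.265,"spin":0.0},{"hand":0.0,"x":-0.078,"y":0.325,"z":0.265,"spin":0.0},{"hand":0.0,"x":-0.078,"y":0.35,"z":0.265,"spin":0.0},{"hand":0.0,"x":-0.078,"y":0.35,"z":0.265,"spin":0.0},{"hand":0.0,"x":-0.078,"y":0.35,"z":0.265,"spin":0.0},{"hand":0.0,"x":-0.078,"y":0.35,"z":0.265,"spin":0.0}]'; python3 tilt.py
```

```text
t: 27.0
eef_pos: [439.3, 148.2, 350.1]
tcp_rot: [-3.142, 0.0, 1.509]
ft_force: [0.7, 0.2, -1.2]
opening: 0.125
[439.27759817 148.18586804 350.13057395]
[[9, 10, 29, 19, 264], [38, 48, 3, 2, 5], [43, 48, 11, 2, 17]]
blob [  9  10  29  19 264]
slide dx range -33.6 17.1 n 25 23 tilt 0.33563954470040336 z under at dx=0 -24.69765706144493
[[-33.6, -13.3], [-27.2, -14.3], [-21.0, -17.1], [-14.7, -19.2], [-8.4, -22.4], [-2.0, -24.1], [4.3, -26.6], [10.8, -27.5], [17.1, -30.4]]
```

```bash
python3 -m handwheel '[{"hand":0.0,"x":0.005,"y":-0.02,"z":0.0,"spin":0.0},{"hand":0.0,"x":0.01,"y":-0.05,"z":0.0,"spin":0.0},{"hand":0.0,"x":0.015,"y":-0.085,"z":-0.01,"spin":0.0},{"hand":0.0,"x":0.02,"y":-0.12,"z":-0.02,"spin":0.0},{"hand":0.0,"x":0.025,"y":-0.155,"z":-0.03,"spin":0.0},{"hand":0.0,"x":0.03,"y":-0.19,"z":-0.045,"spin":0.0},{"hand":0.0,"x":0.035,"y":-0.225,"z":-0.06,"spin":0.0},{"hand":0.0,"x":0.04,"y":-0.26,"z":-0.075,"spin":0.0},{"hand":0.0,"x":0.046,"y":-0.295,"z":-0.09,"spin":0.0},{"hand":0.0,"x":0.046,"y":-0.325,"z":-0.11,"spin":0.0},{"hand":0.0,"x":0.046,"y":-0.345,"z":-0.135,"spin":0.0},{"hand":0.0,"x":0.046,"y":-0.35,"z":-0.165,"spin":0.0},{"hand":0.0,"x":0.046,"y":-0.35,"z":-0.195,"spin":0.0},{"hand":0.0,"x":0.046,"y":-0.35,"z":-0.22,"spin":0.0},{"hand":0.0,"x":0.046,"y":-0.35,"z":-0.245,"spin":0.0},{"hand":0.0,"x":0.046,"y":-0.35,"z":-0.26,"spin":0.0},{"hand":0.0,"x":0.046,"y":-0.35,"z":-0.267,"spin":0.0},{"hand":0.0,"x":0.056,"y":-0.35,"z":-0.267,"spin":0.0},{"hand":0.0,"x":0.068,"y":-0.35,"z":-0.267,"spin":0.0},{"hand":0.0,"x":0.073,"y":-0.35,"z":-0.267,"spin":0.0}]'
for i in 1 2 3 4; do python3 -m handwheel '[{"hand":0.0,"x":0.001,"y":0.0,"z":0.0007,"spin":0.0},{"hand":0.0,"x":0.002,"y":0.0,"z":0.0015,"spin":0.0},{"hand":0.0,"x":0.002,"y":0.0,"z":0.0015,"spin":0.0}]'; done
```

```text
t: 28.72
eef_pos: [514.1, -202.5, 84.4]
tcp_rot: [3.14, 0.001, 1.508]
ft_force: [-17.3, -6.3, 6.8]
opening: 0.124
t: 28.97
eef_pos: [514.0, -201.6, 85.2]
tcp_rot: [-3.141, -0.0, 1.509]
ft_force: [-3.9, -0.9, -0.4]
opening: 0.125
t: 29.22
eef_pos: [514.4, -201.1, 85.8]
tcp_rot: [-3.137, -0.001, 1.509]
ft_force: [-10.7, -2.3, -3.2]
opening: 0.122
t: 29.47
eef_pos: [515.8, -200.8, 87.0]
tcp_rot: [-3.135, -0.002, 1.509]
ft_force: [-12.2, -0.3, -4.4]
opening: 0.122
t: 29.72
eef_pos: [517.8, -200.7, 88.4]
tcp_rot: [-3.135, -0.002, 1.509]
ft_force: [-11.4, 0.4, -4.8]
opening: 0.124
```

```bash
python3 -m handwheel '[{"hand":0.0,"x":-0.015,"y":0.0,"z":0.0,"spin":0.0},{"hand":0.0,"x":-0.03,"y":0.0,"z":0.015,"spin":0.0},{"hand":0.0,"x":-0.03,"y":0.01,"z":0.05,"spin":0.0},{"hand":0.0,"x":-0.035,"y":0.03,"z":0.08,"spin":0.0},{"hand":0.0,"x":-0.04,"y":0.055,"z":0.11,"spin":0.0},{"hand":0.0,"x":-0.045,"y":0.08,"z":0.14,"spin":0.0},{"hand":0.0,"x":-0.05,"y":0.105,"z":0.17,"spin":0.0},{"hand":0.0,"x":-0.055,"y":0.13,"z":0.2,"spin":0.0},{"hand":0.0,"x":-0.06,"y":0.155,"z":0.23,"spin":0.0},{"hand":0.0,"x":-0.065,"y":0.185,"z":0.255,"spin":0.0},{"hand":0.0,"x":-0.07,"y":0.22,"z":0.262,"spin":0.0},{"hand":0.0,"x":-0.075,"y":0.255,"z":0.262,"spin":0.0},{"hand":0.0,"x":-0.08,"y":0.29,"z":0.262,"spin":0.0},{"hand":0.0,"x":-0.082,"y":0.325,"z":0.262,"spin":0.0},{"hand":0.0,"x":-0.082,"y":0.35,"z":0.262,"spin":0.0},{"hand":0.0,"x":-0.082,"y":0.35,"z":0.262,"spin":0.0},{"hand":0.0,"x":-0.082,"y":0.35,"z":0.262,"spin":0.0},{"hand":0.0,"x":-0.082,"y":0.35,"z":0.262,"spin":0.0}]'; python3 tilt.py; python3 - <<'E'
from h import *
s=state();c=shot('side');u,v=proj(c,s['eef_pos']-[0,0,20]).astype(int)
cv2.imwrite('pics/p11.png',cv2.resize(c['bgr'][v-25:v+25,u-30:u+30],(600,500),interpolation=cv2.INTER_CUBIC));print(u-30,v-25)
E
```

```text
t: 31.22
eef_pos: [438.4, 148.2, 351.5]
tcp_rot: [3.141, -0.0, 1.509]
ft_force: [0.3, -0.3, -0.8]
opening: 0.126
[438.35583717 148.237078   351.48153314]
[[8, 11, 29, 19, 249], [40, 49, 2, 1, 2], [49, 49, 6, 1, 6]]
blob [  8  11  29  19 249]
slide dx range -36.6 13.6 n 25 24 tilt 0.39345713782890807 z under at dx=0 -26.1652865927232
[[-36.6, -11.1], [-30.3, -13.0], [-24.1, -15.7], [-17.9, -18.4], [-11.6, -21.2], [-5.3, -23.9], [1.0, -26.5], [7.3, -28.7], [13.6, -31.6]]
211 101
```

View pics/p11.png

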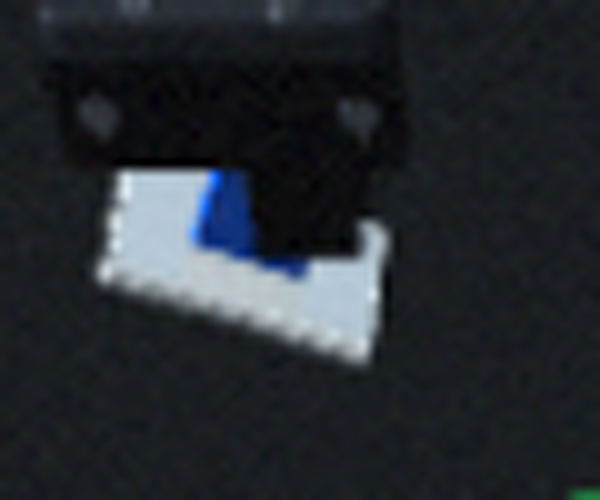

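```bash
python3 -m handwheel '[{"hand":0.0,"x":0.015,"y":-0.012,"z":0.0,"spin":0.2},{"hand":0.0,"x":0.04,"y":-0.03,"z":0.0,"spin":0.6},{"hand":0.0,"x":0.065,"y":-0.05,"z":0.0,"spin":1.0},{"hand":0.0,"x":0.09,"y":-0.07,"z":-0.01,"spin":1.4},{"hand":0.0,"x":0.115,"y":-0.09,"z":-0.025,"spin":1.8},{"hand":0.0,"x":0.14,"y":-0.105,"z":-0.045,"spin":2.2},{"hand":0.0,"x":0.154,"y":-0.115,"z":-0.07,"spin":2.4},{"hand":0.0,"x":0.154,"y":-0.115,"z":-0.1,"spin":2.4},{"hand":0.0,"x":0.154,"y":-0.115,"z":-0.13,"spin":2.4},{"hand":0.0,"x":0.154,"y":-0.115,"z":-0.16,"spin":2.4},{"hand":0.0,"x":0.154,"y":-0.115,"z":-0.185,"spin":2.4},{"hand":0.0,"x":0.154,"y":-0.115,"z":-0.205,"spin":2.4},{"hand":0.0,"x":0.154,"y":-0.115,"z":-0.215,"spin":2.4},{"hand":0.0,"x":0.154,"y":-0.115,"z":-0.215,"spin":2.4},{"hand":0.0,"x":0.154,"y":-0.115,"z":-0.215,"spin":2.4},{"hand":0.0,"x":0.154,"y":-0.115,"z":-0.215,"spin":2.4}]'; python3 - <<'E'
from h import *
s=state();print(s['eef_pos'],s['tcp_rot'],s['ft_force'])
c=shot('side');cv2.imwrite('pics/st.png',c['bgr'])
E
```

```text
t: 32.65
eef_pos: [593.0, 33.1, 137.5]
tcp_rot: [3.14, 0.0, 1.717]
ft_force: [0.1, -0.3, -1.3]
opening: 0.123
[593.00895482  33.05420188 137.53548147] [3.13958017e+00 3.34215242e-04 1.71748621e+00] [ 0.1066915  -0.29720448 -1.27072275]
```

```bash
python3 -m handwheel '[{"hand":0.0,"x":-0.0005,"y":0.0,"z":-0.005,"spin":0.0},{"hand":0.0,"x":-0.0015,"y":0.0,"z":-0.01,"spin":0.0},{"hand":0.0,"x":-0.0025,"y":0.0,"z":-0.0145,"spin":0.0},{"hand":0.0,"x":-0.0025,"y":0.0,"z":-0.0145,"spin":0.0},{"hand":0.0,"x":-0.0025,"y":0.0,"z":-0.0145,"spin":0.0}]'
for i in 1 2 3; do python3 -m handwheel '[{"hand":0.0,"x":-0.0004,"y":0.0,"z":-0.0009,"spin":0.0},{"hand":0.0,"x":-0.0008,"y":-0.0001,"z":-0.0018,"spin":0.0},{"hand":0.0,"x":-0.0008,"y":-0.0001,"z":-0.0018,"spin":0.0},{"hand":0.0,"x":-0.0008,"y":-0.0001,"z":-0.0018,"spin":0.0}]'; done
```

```text
t: 33.12
eef_pos: [589.7, 33.5, 121.4]
tcp_rot: [-3.141, -0.0, 1.718]
ft_force: [-0.1, -0.3, -1.3]
opening: 0.127
t: 33.45
eef_pos: [589.1, 33.3, 119.9]
tcp_rot: [3.142, -0.0, 1.718]
ft_force: [0.4, -0.3, -2.0]
opening: 0.124
t: 33.78
eef_pos: [588.2, 33.2, 118.0]
tcp_rot: [-3.142, -0.0, 1.718]
ft_force: [-0.0, -0.5, -1.0]
opening: 0.126
t: 34.12
eef_pos: [587.4, 33.2, 116.2]
tcp_rot: [-3.141, -0.0, 1.718]
ft_force: [0.2, 0.1, -1.1]
opening: 0.126
```

```bash
for i in 1 2 3; do python3 -m handwheel '[{"hand":0.0,"x":-0.0004,"y":0.0,"z":-0.0009,"spin":0.0},{"hand":0.0,"x":-0.0006,"y":-0.0001,"z":-0.0014,"spin":0.0},{"hand":0.0,"x":-0.0006,"y":-0.0001,"z":-0.0014,"spin":0.0},{"hand":0.0,"x":-0.0006,"y":-0.0001,"z":-0.0014,"spin":0.0}]'; done
```

```text
t: 34.45
eef_pos: [586.9, 33.1, 115.0]
tcp_rot: [3.141, -0.0, 1.718]
ft_force: [-0.0, 1.1, 1.0]
opening: 0.125
t: 34.78
eef_pos: [586.3, 33.0, 113.5]
tcp_rot: [3.141, -0.0, 1.718]
ft_force: [0.4, -0.3, 1.7]
opening: 0.123
t: 35.12
eef_pos: [585.7, 32.9, 112.1]
tcp_rot: [3.141, -0.0, 1.718]
ft_force: [1.0, 0.7, 1.4]
opening: 0.124
```

```bash
python3 - <<'E'
from h import *
import pickle
c=shot('side');pickle.dump(c,open('side2.pkl','wb'))
cv2.imwrite('pics/p12.png',cv2.resize(c['bgr'][205:265,270:345],(750,600),interpolation=cv2.INTER_CUBIC))
E
```

```text
(no output)
```

View pics/p12.png

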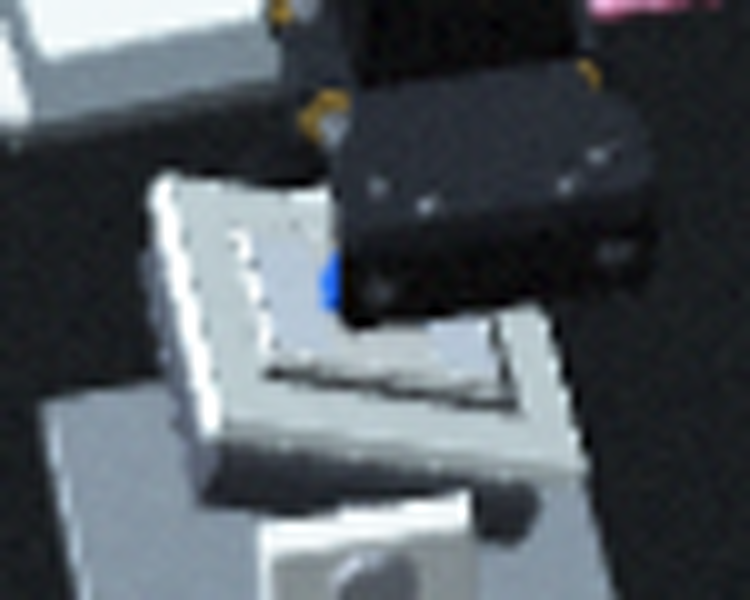

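```bash
python3 - <<'E'
from h import *
import pickle
for f in('side0.pkl','side2.pkl'):
    c=pickle.load(open(f,'rb'));g=c['bgr'].mean(2);yaw=np.radians(8.4)
    X=np.array([np.cos(yaw),np.sin(yaw),0]);Y=np.array([-np.sin(yaw),np.cos(yaw),0]);P0=np.array([574,30.3,92])-40*Y
    W=[]
    for u in range(294,326):
        v0=248+(u-292)*.11-4; col=cv2.GaussianBlur(g,(1,1),0)[int(v0):int(v0)+8,u]
        d=np.diff(col);k=int(np.argmin(d))
        if d[k]>-15: continue
        # subpixel mid crossing
        hi=col[max(0,k-2):k+1].max();lo=col[k+1:k+3].min();m=(hi+lo)/2
        for j in range(max(0,k-1),min(k+2,7)):
            if col[j]>=m>col[j+1]:
                v=int(v0)+j+(col[j]-m)/(col[j]-col[j+1]);o,r=ray(c,u,v);q=o+r*(((P0-o)@Y)/(r@Y));W.append([(q-P0)@X,q[2]]);break
    W=np.array(W);p=np.polyfit(W[:,0],W[:,1],1)
    for _ in range(4):
        k=abs(W[:,1]-np.polyval(p,W[:,0]))<1.2;p=np.polyfit(W[k,0],W[k,1],1)
    print(f,len(W),k.sum(),'slope',-np.arctan(p[0]),'z0',p[1],'res',np.std(W[k,1]-np.polyval(p,W[k,0])))
E
```

```text
side0.pkl 32 16 slope 0.3884836677202209 z0 86.76256846016274 res 0.6085402371070615
side2.pkl 32 17 slope 0.4330960548388515 z0 83.76267407688135 res 0.5208543505437685
```

```bash
cat > rd.py <<'E'
from h import *
F=[];M=[];E=[]
for i in range(8):
    s=state();F.append(s['ft_force']);M.append(s['moment']);E.append(s['eef_pos']);read_camera('side')
print('F',np.mean(F,0).round(2),'M',np.mean(M,0).round(4),'sd',np.std(M,0).round(4),'e',np.mean(E,0).round(2),'t',s['t'])
E
python3 rd.py; python3 -m handwheel '[{"hand":0.0,"x":-0.0003,"y":0.0,"z":-0.0008,"spin":0.0},{"hand":0.0,"x":-0.0007,"y":-0.0001,"z":-0.0016,"spin":0.0},{"hand":0.0,"x":-0.0007,"y":-0.0001,"z":-0.0016,"spin":0.0},{"hand":0.0,"x":-0.0007,"y":-0.0001,"z":-0.0016,"spin":0.0}]'; python3 rd.py
```

```text
F [0.58 1.34 2.57] M [ 0.2923 -0.0059 -0.0499] sd [0.0298 0.0297 0.0331] e [585.69  32.87 112.1 ] t 35.5167
t: 35.9
eef_pos: [585.0, 32.8, 110.5]
tcp_rot: [3.141, -0.0, 1.718]
ft_force: [1.4, 1.5, 3.3]
opening: 0.123
F [1.28 1.94 3.11] M [ 0.3388 -0.0545 -0.039 ] sd [0.0348 0.0228 0.0272] e [584.99  32.75 110.49] t 36.25
```

```bash
sed -i 's/range(8)/range(14)/; s/\.round(4),.sd.,np.std(M,0)/.round(4),"sd",np.std(F,0)/' rd.py; python3 rd.py; python3 -m handwheel '[{"hand":0.0,"x":0.001,"y":0.0001,"z":0.0025,"spin":0.0},{"hand":0.0,"x":0.0022,"y":0.0003,"z":0.005,"spin":0.0},{"hand":0.0,"x":0.0039,"y":0.0006,"z":0.0092,"spin":0.0},{"hand":0.0,"x":0.0039,"y":0.0006,"z":0.0092,"spin":0.0},{"hand":0.0,"x":0.0039,"y":0.0006,"z":0.0092,"spin":0.0}]'; python3 rd.py
```

```text
F [1.58 1.78 2.99] M [ 0.3618 -0.1025 -0.0617] sd [0.4178 0.5609 0.4289] e [584.98  32.74 110.47] t 36.95
t: 37.42
eef_pos: [588.7, 33.3, 119.7]
tcp_rot: [-3.141, -0.0, 1.718]
ft_force: [0.2, -0.0, -0.6]
opening: 0.124
F [-0.   -0.09 -0.8 ] M [ 0.0537 -0.0011  0.0029] sd [0.4367 0.5273 0.5372] e [588.72  33.31 119.56] t 38.0667
```

```bash
python3 -m handwheel '[{"hand":0.0,"x":0.0,"y":-0.005,"z":0.025,"spin":0.0},{"hand":0.0,"x":-0.005,"y":-0.02,"z":0.05,"spin":-0.3},{"hand":0.0,"x":-0.015,"y":-0.05,"z":0.06,"spin":-0.8},{"hand":0.0,"x":-0.03,"y":-0.085,"z":0.06,"spin":-1.3},{"hand":0.0,"x":-0.045,"y":-0.12,"z":0.06,"spin":-1.8},{"hand":0.0,"x":-0.06,"y":-0.155,"z":0.06,"spin":-2.2},{"hand":0.0,"x":-0.075,"y":-0.19,"z":0.05,"spin":-2.4},{"hand":0.0,"x":-0.089,"y":-0.22,"z":0.03,"spin":-2.4},{"hand":0.0,"x":-0.089,"y":-0.235,"z":0.005,"spin":-2.4},{"hand":0.0,"x":-0.089,"y":-0.235,"z":-0.02,"spin":-2.4},{"hand":0.0,"x":-0.089,"y":-0.235,"z":-0.031,"spin":-2.4},{"hand":0.0,"x":-0.089,"y":-0.235,"z":-0.031,"spin":-2.4},{"hand":0.0,"x":-0.082,"y":-0.235,"z":-0.031,"spin":-2.4},{"hand":0.0,"x":-0.076,"y":-0.235,"z":-0.031,"spin":-2.4},{"hand":0.0,"x":-0.073,"y":-0.235,"z":-0.031,"spin":-2.4},{"hand":0.0,"x":-0.073,"y":-0.235,"z":-0.031,"spin":-2.4},{"hand":0.0,"x":-0.073,"y":-0.235,"z":-0.031,"spin":-2.4}]'
python3 -m handwheel '[{"hand":0.0,"x":0.001,"y":0.0,"z":0.0007,"spin":0.0},{"hand":0.0,"x":0.002,"y":0.0,"z":0.0015,"spin":0.0},{"hand":0.0,"x":0.002,"y":0.0,"z":0.0015,"spin":0.0}]'
```

```text
t: 39.53
eef_pos: [516.4, -201.5, 89.3]
tcp_rot: [3.14, 0.0, 1.509]
ft_force: [0.2, 0.2, -0.2]
opening: 0.125
t: 39.78
eef_pos: [517.4, -201.4, 90.2]
tcp_rot: [-3.14, -0.0, 1.509]
ft_force: [-3.5, 0.3, -0.2]
opening: 0.127
```

```bash
python3 -m handwheel '[{"hand":0.0,"x":0.001,"y":0.0,"z":0.0007,"spin":0.0},{"hand":0.0,"x":0.002,"y":0.0,"z":0.0015,"spin":0.0},{"hand":0.0,"x":0.002,"y":0.0,"z":0.0015,"spin":0.0}]'; python3 -m handwheel '[{"hand":0.0,"x":0.001,"y":0.0,"z":0.0007,"spin":0.0},{"hand":0.0,"x":0.0015,"y":0.0,"z":0.0011,"spin":0.0},{"hand":0.0,"x":0.0015,"y":0.0,"z":0.0011,"spin":0.0}]'
```

```text
t: 40.03
eef_pos: [517.8, -201.1, 90.9]
tcp_rot: [-3.136, -0.002, 1.509]
ft_force: [-9.6, -0.4, -2.6]
opening: 0.126
t: 40.28
eef_pos: [518.6, -200.9, 91.6]
tcp_rot: [-3.135, -0.002, 1.509]
ft_force: [-11.4, 0.1, -4.2]
opening: 0.124
```

```bash
python3 -m handwheel '[{"hand":0.0,"x":0.0008,"y":0.0,"z":0.0006,"spin":0.0},{"hand":0.0,"x":0.0008,"y":0.0,"z":0.0006,"spin":0.0},{"hand":0.0,"x":-0.015,"y":0.0,"z":0.0,"spin":0.0},{"hand":0.0,"x":-0.03,"y":0.0,"z":0.015,"spin":0.0},{"hand":0.0,"x":-0.03,"y":0.01,"z":0.05,"spin":0.0},{"hand":0.0,"x":-0.035,"y":0.03,"z":0.08,"spin":0.0},{"hand":0.0,"x":-0.04,"y":0.055,"z":0.11,"spin":0.0},{"hand":0.0,"x":-0.045,"y":0.08,"z":0.14,"spin":0.0},{"hand":0.0,"x":-0.05,"y":0.105,"z":0.17,"spin":0.0},{"hand":0.0,"x":-0.055,"y":0.13,"z":0.2,"spin":0.0},{"hand":0.0,"x":-0.06,"y":0.155,"z":0.23,"spin":0.0},{"hand":0.0,"x":-0.065,"y":0.185,"z":0.255,"spin":0.0},{"hand":0.0,"x":-0.07,"y":0.22,"z":0.259,"spin":0.0},{"hand":0.0,"x":-0.075,"y":0.255,"z":0.259,"spin":0.0},{"hand":0.0,"x":-0.08,"y":0.29,"z":0.259,"spin":0.0},{"hand":0.0,"x":-0.082,"y":0.325,"z":0.259,"spin":0.0},{"hand":0.0,"x":-0.082,"y":0.35,"z":0.259,"spin":0.0},{"hand":0.0,"x":-0.082,"y":0.35,"z":0.259,"spin":0.0},{"hand":0.0,"x":-0.082,"y":0.35,"z":0.259,"spin":0.0},{"hand":0.0,"x":-0.082,"y":0.35,"z":0.259,"spin":0.0}]'; python3 tilt.py
```

```text
t: 41.95
eef_pos: [439.4, 148.1, 351.8]
tcp_rot: [3.141, -0.0, 1.509]
ft_force: [0.8, -0.6, -1.1]
opening: 0.125
[439.40013508 148.07009747 351.83353861]
[[7, 11, 28, 19, 238], [39, 49, 2, 1, 2], [48, 49, 6, 1, 6]]
blob [  7  11  28  19 238]
slide dx range -37.5 10.5 n 24 24 tilt 0.41416839614129103 z under at dx=0 -26.747724365757488
[[-37.5, -10.1], [-31.3, -12.8], [-25.1, -15.5], [-18.9, -18.2], [-12.6, -20.9], [-6.4, -23.9], [-0.1, -26.8], [6.2, -29.4]]
```

```bash
python3 -m handwheel '[{"hand":0.0,"x":0.015,"y":-0.012,"z":0.0,"spin":0.2},{"hand":0.0,"x":0.04,"y":-0.03,"z":0.0,"spin":0.6},{"hand":0.0,"x":0.065,"y":-0.05,"z":0.0,"spin":1.0},{"hand":0.0,"x":0.09,"y":-0.07,"z":-0.01,"spin":1.4},{"hand":0.0,"x":0.115,"y":-0.09,"z":-0.025,"spin":1.8},{"hand":0.0,"x":0.14,"y":-0.105,"z":-0.045,"spin":2.2},{"hand":0.0,"x":0.157,"y":-0.114,"z":-0.07,"spin":2.4},{"hand":0.0,"x":0.157,"y":-0.114,"z":-0.1,"spin":2.4},{"hand":0.0,"x":0.157,"y":-0.114,"z":-0.13,"spin":2.4},{"hand":0.0,"x":0.157,"y":-0.114,"z":-0.16,"spin":2.4},{"hand":0.0,"x":0.157,"y":-0.114,"z":-0.185,"spin":2.4},{"hand":0.0,"x":0.157,"y":-0.114,"z":-0.205,"spin":2.4},{"hand":0.0,"x":0.157,"y":-0.114,"z":-0.22,"spin":2.4},{"hand":0.0,"x":0.157,"y":-0.114,"z":-0.225,"spin":2.4},{"hand":0.0,"x":0.157,"y":-0.114,"z":-0.225,"spin":2.4},{"hand":0.0,"x":0.157,"y":-0.114,"z":-0.225,"spin":2.4}]'
python3 -m handwheel '[{"hand":0.0,"x":-0.001,"y":0.0,"z":-0.0024,"spin":0.0},{"hand":0.0,"x":-0.002,"y":-0.0002,"z":-0.0048,"spin":0.0},{"hand":0.0,"x":-0.0029,"y":-0.0003,"z":-0.007,"spin":0.0},{"hand":0.0,"x":-0.0029,"y":-0.0003,"z":-0.007,"spin":0.0},{"hand":0.0,"x":-0.0029,"y":-0.0003,"z":-0.007,"spin":0.0}]'; python3 rd.py
```

```text
t: 43.33
eef_pos: [596.7, 33.6, 127.4]
tcp_rot: [3.141, 0.0, 1.717]
ft_force: [0.5, 0.0, -0.8]
opening: 0.125
t: 43.75
eef_pos: [593.4, 34.1, 119.9]
tcp_rot: [3.141, -0.0, 1.718]
ft_force: [1.1, -0.2, -0.7]
opening: 0.128
F [-0.14  0.01 -0.56] M [0.0669 0.0151 0.0184] sd [0.5934 0.4065 0.3807] e [593.48  34.06 119.83] t 44.4
```

Now press along the normal ~11 mm (about 6.5 mm free, then ~5 mm of sink).

```bash
python3 -m handwheel '[{"hand":0.0,"x":-0.0008,"y":-0.0001,"z":-0.0018,"spin":0.0},{"hand":0.0,"x":-0.0016,"y":-0.0002,"z":-0.0037,"spin":0.0},{"hand":0.0,"x":-0.002,"y":-0.0003,"z":-0.0046,"spin":0.0},{"hand":0.0,"x":-0.0023,"y":-0.0003,"z":-0.0055,"spin":0.0},{"hand":0.0,"x":-0.0023,"y":-0.0003,"z":-0.0055,"spin":0.0}]'; for i in 1 2 3; do python3 -m handwheel '[{"hand":0.0,"x":-0.0004,"y":-0.0001,"z":-0.0009,"spin":0.0},{"hand":0.0,"x":-0.0006,"y":-0.0001,"z":-0.0014,"spin":0.0},{"hand":0.0,"x":-0.0006,"y":-0.0001,"z":-0.0014,"spin":0.0}]'; done; python3 rd.py
```

```text
t: 44.87
eef_pos: [591.0, 33.7, 114.0]
tcp_rot: [-3.141, -0.0, 1.718]
ft_force: [-0.3, -1.6, -0.8]
opening: 0.124
t: 45.12
eef_pos: [590.6, 33.6, 112.9]
tcp_rot: [3.141, -0.0, 1.718]
ft_force: [-0.4, 0.0, 1.2]
opening: 0.126
t: 45.37
eef_pos: [590.0, 33.5, 111.5]
tcp_rot: [3.141, 0.0, 1.718]
ft_force: [0.2, 0.5, 1.7]
opening: 0.125
t: 45.62
eef_pos: [589.4, 33.4, 110.0]
tcp_rot: [3.141, -0.0, 1.718]
ft_force: [0.2, -0.3, 3.4]
opening: 0.124
F [0.96 0.01 2.41] M [0.0434 0.0003 0.0137] sd [0.5096 0.4107 0.534 ] e [589.41  33.42 110.1 ] t 46.2667
```

```bash
python3 -m handwheel '[{"hand":0.0,"x":-0.0004,"y":-0.0001,"z":-0.0009,"spin":0.0},{"hand":0.0,"x":-0.0008,"y":-0.0001,"z":-0.0018,"spin":0.0},{"hand":0.0,"x":-0.0008,"y":-0.0001,"z":-0.0018,"spin":0.0}]'; python3 - <<'E'
from h import *
import pickle
F=[];M=[];I=[];E=[]
for i in range(28):
    s=state();F.append(s['ft_force']);M.append(s['moment']);E.append(s['eef_pos']);c=read_camera('side');I.append(c['img'][...,::-1].astype(float))
print('F',np.mean(F,0).round(2),'M',np.mean(M,0).round(4),'e',np.mean(E,0).round(2),s['t'])
c['bgr']=np.mean(I,0);pickle.dump(c,open('side3.pkl','wb'))
g=c['bgr'].mean(2)
np.set_printoptions(linewidth=200)
print('cols',list(range(296,324,2)))
for v in range(236,252): print(v,g[v,296:324:2].round().astype(int))
E
```

```text
t: 46.57
eef_pos: [588.6, 33.3, 108.2]
tcp_rot: [3.141, -0.0, 1.718]
ft_force: [1.6, -0.1, 3.0]
opening: 0.123
F [ 1.92 -0.2   3.32] M [-0.0296 -0.1685  0.0038] e [588.6   33.32 108.28] 47.9167
cols [296, 298, 300, 302, 304, 306, 308, 310, 312, 314, 316, 318, 320, 322]
236 [249 192 193 192  69  13  21  17  13  12  13  13  12  53]
237 [231 193 194 192 130  13  16  14  13  13  52  80 174 179]
238 [195 195 195 194 178  12  22  81  85 173 175 178 197 197]
239 [163 209 195 194 191 132 170 174 174 192 192 190 197 197]
240 [125 192 191 195 193 184 191 189 188 205 192 190 169 196]
241 [ 95 138 182 206 190 191 192 190 189 194 192 192 154 196]
242 [ 70 130 149 156 142 167 187 188 187 190 192 188 185 196]
243 [136  79  62  81 103 130 157 132 159 181 205 184 212 196]
244 [191 181 176 140  97  73  68  75 134 147 150 153 178 197]
245 [200 201 198 190 183 180 171 134  78  60  77 106 102 196]
246 [198 200 198 196 198 198 196 187 178 176 138  98  64 196]
247 [199 198 197 196 197 198 197 194 196 196 188 184 179 196]
248 [153 163 182 197 201 198 197 195 195 194 196 198 197 196]
249 [139 143 149 151 159 171 193 198 196 196 196 197 196 197]
250 [ 93 106 128 140 143 147 155 153 158 180 197 201 195 197]
251 [ 61  67  76  80  95 124 152 140 143 152 157 156 166 188]
```

```bash
python3 - <<'E'
from h import *
import pickle
a=pickle.load(open('side0.pkl','rb'))['bgr'];b=pickle.load(open('side3.pkl','rb'))['bgr'].astype(np.uint8)
def red(i):
    h=cv2.cvtColor(i[310:410,240:330],cv2.COLOR_BGR2HSV);m=cv2.inRange(h,(0,120,60),(8,255,255))|cv2.inRange(h,(170,120,60),(180,255,255))
    return cv2.minAreaRect(np.argwhere(m)[:,::-1].astype(np.float32))
ra,rb=red(a),red(b);print(ra,rb)
d=(cv2.absdiff(a,b).max(2)>60).astype(np.uint8)
n,L,S,C=cv2.connectedComponentsWithStats(d);print([s.tolist() for s in S[1:] if s[4]>25])
s=state();print(s['t'],s['eef_pos'],s['ft_force'],s['opening'])
E
```

```text
((33.44117736816406, 39.235294342041016), (24.25356101989746, 7.033533096313477), 14.03624439239502) ((33.44117736816406, 39.235294342041016), (24.25356101989746, 7.033533096313477), 14.03624439239502)
[[0, 0, 28, 77, 2083], [56, 0, 130, 93, 5754], [188, 0, 48, 36, 731], [180, 36, 14, 11, 34], [170, 40, 165, 86, 4593], [66, 86, 81, 6, 278], [0, 90, 27, 107, 1786], [33, 93, 34, 74, 163], [254, 114, 25, 17, 90], [303, 126, 13, 8, 54], [277, 149, 36, 63, 478], [31, 165, 24, 12, 167], [302, 180, 21, 4, 38], [321, 181, 12, 26, 153], [276, 185, 12, 18, 174], [34, 219, 28, 32, 224], [285, 221, 16, 6, 30], [302, 223, 27, 29, 280], [284, 224, 14, 26, 54], [293, 226, 30, 21, 102], [68, 232, 24, 38, 117], [93, 240, 10, 7, 38], [299, 249, 21, 4, 28], [23, 258, 41, 22, 193]]
47.9667 [588.56928667  33.31171572 108.25575091] [ 2.74240898 -0.07174682  2.36750614] 0.12460740213571082
```

```bash
python3 -c "
from cell import job_done; print(job_done())"
```

```text
the job is handed in; nothing more can be done
None
```

The job is handed in with the blue-tab slide gripped and pressed on the stage face. No verdict came back, so success rests on my own checks below.

**What I did**
- **Blank reading:** I squeezed the trigger until the fingers stood 42.8 mm apart, against about 43 mm for fully in. It sprang back, and its outline in the last side image is identical to the start.
- **Slide pick-up:** I lifted the blue-tab slide off the rack by its tab.
- **Tilting the slide:** The moves allow no tool tilt, so I turned the slide in the grip by pressing its edge on the fixed reader barrel. Camera measurements put its tilt at 0.41 rad.
- **Placing:** I pressed it along the face normal until the face had sunk by about 5.6 mm, judging by how far the arm moved after contact.

**Last checks**
- **Press force and grip:** the contact force averaged about 4.4 N along the face normal. The fingers still hold the 12 mm tab, reading 11.9 mm apart.
- **Centring:** within about 2 mm of the printed outline along the slope. Across it, the gap to the outline matches a centred slide.
- **Other objects:** the trigger is at rest, and I saw no sign that a bystander or the stage base had moved. That was a rough image comparison of part of the scene. I did not measure each bystander or the stage's lower edge.

**Least certain**
- **Parallelism:** estimates of the stage slope ran from 0.39 to 0.43 rad. The final image suggests the slide is about 0.02 ± 0.02 rad too shallow, inside the 0.05 limit.
- **Wrist moments:** too noisy to confirm flat contact. They lean towards the upslope edge carrying more of the load.

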